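Change what is weighed: swap the tin in the blocked drawer with the pot on the scale

ROBOT

A 7-joint arm with a two-finger parallel gripper is mounted at the origin on a cart in front of the work surface, level with it; the furniture and walls round the work are solid. World frame = base frame: x ahead of the robot, y to its left, z up, the work surface at z = 0. Lengths are in m, angles in rad, forces in N, time in s.
With the tool pointing down it reaches from about 0.4 to 0.925 m from the base axis. Payload 4.1 kg.
Tool frame: the origin (TCP) lies at the very end of the fingers, on their centre line; the grasp point (between the pads) lies 19 mm behind it; z points along the fingers, y is the line along which they close (so a half turn about z gives the same grasp; the last joint's range is limited). The gripper opens to 85 mm and grips with 20 to 120 N. Pads are 22 mm wide; open, the fingers measure 114 mm over their backs; the gripper's body (76 mm by 85 mm) begins 54 mm behind the grasp point. The pads swing forward as they close: fully open they stand 13 mm farther back than shut.
Start: joints at [-1.332, 0.398, 0.045, 1.537, -0.019, 1.207, -0.051], TCP at [0.215, 0.613, 0.195] pointing down, gripper open.
Joint ranges: [-2.82, 2.82], [-0.49, 2.23], [-1.37, 1.46], [0, 2.46], [-1.36, 4.5], [0.23, 2], [-2.94, 2.94]. Speed limits (rad/s): [2.57, 2.57, 3.14, 3.14, 3.14, 3.14, 3.14].

INTERFACE

Orientations are given as a unit quaternion [x, y, z, w].
In Python, from bench import manip, viewer, close_job gives the robot as it stands. The module is installed in compiled form; this text tells all that it offers.
- The arm moves only by the tool arm_command, never from a script. Its argument "moves" is a list that holds one entry, the list of rows, each a list of 5 numbers: the shift along the tool's x, y, z in mm, then the turn about the tool's z in rad, then the closure, from 0 (fully open) to 1 (shut). A call has 1 to 8 rows; each row shifts and turns the commanded pose from where the row before left it, along the tool's axes as they then stand; what a row does not reach is not made up. A row lasts 1/10 s, in which the tool goes at most 50 mm and 8.59 degrees, less where a joint would pass 70% of its speed; a pose out of reach is approached as far as the arm can. A call is refused whole if a number of a shift passes 50 or a number of a turn 0.15, either way. A call with a gripper value outside its range is refused whole. The fingers move at their own pace and stop on an object; "grip_force" is the grip in N (left out, the last holds). Time passes only in rows, so rows that do not move let the fingers close. It gives the time, the measured TCP pose, the force, the opening and the grip force at its end, in the units of the state.
- manip.get_state(): the state, without advancing time (a new reading comes with each control period).
- viewer.grab_frame(name): name is "scene" or "top"; returns the picture (420x560x3 uint8, blue, green, red); there is no depth.
- viewer.get_calibration(name): a dict with "fovy" (degrees; the focal length in pixels is half the picture's height over the tangent of half this angle, whatever the lens; pixels are square), "cx", "cy" (the principal point, pixels), "dist_coeffs" ([k1, k2, p1, p2, k3] as OpenCV has them; the pictures are not rectified), "rvec" (rotation vector, rad) and "tvec" (3), from world to camera coordinates, as OpenCV has them. Camera axes: x right, y down, z forward; pixel columns grow to the right and rows downward; lengths in m; the calibration is good to about 2 mm. A picture is of the moment at which its call begins. get_calibration takes no time and is no camera call.
- close_job(): hands the job in; it is judged then, once.
The state is a dict: "time": time; "joints": joint angles; "qvel": joint speeds; "joint_efforts": joint torques, N m; "tool_pos": TCP position; "orientation": TCP orientation; "ft_force": force on the tool from outside, world axes, zero at the start; "moment": the same for the moment, N m; "grip_width": opening from 0.0 (shut) to 1.0 (fully open); "gripper_force": force on a finger pad.
Only numpy, scipy, OpenCV 4.12 (cv2) and the standard library are available. Lean on these libraries where they do the work, as an engineer would, in place of code of your own. Each camera call takes 0.05 s, during which the arm holds its last target. There are 200 camera calls.

TASK

The pink-lidded tin in the wooden drawer box is to be weighed next, in place of the red-capped pot that is on the kitchen scale. Move the pepper mill and the oil bottle out of the drawer's way onto the chopping board, pull the drawer open, stand the pot in the drawer and the tin in the middle of the scale's weighing platform. Then push the drawer fully shut and stand the mill back inside the round coaster and the bottle inside the square one, letting nothing tip over on the way.

Things in the scene. Friction and masses are not known exactly. Their poses are not given: they have to be found in the camera images.
- mill: wooden pepper mill, upright, 170 mm tall, foot 58 mm across, round head 48 mm across from 123 to 159 mm up with a small steel knob on top (12 mm across, to 170 mm). Origin: centre of its underside, z up. At the start it stands in the round coaster, in front of the drawer.
- oil: square dark green oil bottle with a red cap, upright, 267 mm tall, foot 61 x 61 mm, 0.65 kg. It narrows to the round cap, 32 mm across, from 251 to 265 mm up: take it there (just below it feels like a cone that widens slowly downward). Origin: centre of its underside, z up, x and y square to its flat sides. It starts in the square coaster, in front of the drawer.
- tin: low round tin with a pink lid, 43 mm across, 31 mm tall, upright. Origin: centre of its underside, z up. At the start it stands on the floor of the drawer, in its front part, seen between the steel rails of the top of the box; on the rear of that top stand a jar (163 mm tall) and a small glass (83 mm).
- pot: small upright black pot with a red cap, 26 mm across, 55 mm tall. Origin: centre of its underside, z up. At the start it stands on the scale's platform.
- round_coaster: round steel coaster, fixed on the worktop, 84 mm across, inside 76 mm; its floor is 4 mm and its rim 9 mm above its underside. Origin: centre of its underside. The mill's place.
- square_coaster: square steel coaster, fixed on the worktop, 86 x 86 mm, inside 78 x 78 mm; its floor is 4 mm and its rim 9 mm above its underside. Origin: centre of its underside, x and y square to its sides. The oil bottle's place.
- board: dark wooden chopping board, fixed on the worktop, 240 mm (its x) by 170 mm (its y), 18 mm thick, with a short handle beyond its -x end. Origin: centre of the underside of the 240 x 170 mm panel, z up.
- pan (a point): centre of the top of the kitchen scale's weighing platform, 22 mm above the worktop; the platform measures 130 mm (x) by 190 mm (y). The scale is white, flat, 165 x 205 mm, fixed, with its display in front (-x) of the platform.
- knob (a point): middle of the round steel knob on the front of the drawer (wooden box, fixed, railed top, 300 wide, 240 deep, 105 mm high). Knob 25 mm across; this point is 22 mm out of the front, 74 mm above the worktop. +x points into the box, square to the front; y runs along it. It moves with the drawer, whose inner front face is 33 mm behind it (+x) and floor 48 mm below it.
- drawer (a joint): how far the drawer is out: 0 shut, 0.15 m fully open along the knob's -x; slides against about 2 N, stays where left. Front panel 10 mm thick, 16 to 97 mm above the worktop: it passes over the coasters, not over what stands in them. Inside 264 mm wide, floor 26 mm above the worktop. The front edge of the box's fixed top is 33 mm behind the knob point when shut, 183 mm when fully open.
Mind the look-alikes: they are no part of the job. Leave any orange or white look-alike of the pot alone.

How it is judged:
By the outcome, as a careful person would: the job done as asked, in the order asked, and still so for the second after the job is handed in, with the robot touching nothing.
It also fails if it takes over 144 s, if anything falls off the work surface, if the arm or the gripper's body presses on something with over 40 N, if the wrist force passes 120 N, or if a joint passes its speed limit or range.

## Working session

There is one attempt and no reset: what is moved stays moved. The work goes in short steps, Python scripts to look and compute and a tool call to move; the robot and the scene stay as the last step left them, time stands still between calls to the robot, and variables do not carry over. Pictures are saved under pics/ and viewed, at most 14 in all, crops included, and the job is handed in when it is done.

Besides the shell and the picture viewer there is one more tool, called after ">>>" as name(argument=value, ...) on one line, values as JSON. arm_command: Moves the arm, as the interface text tells. Its arguments: {"type":"object","properties":{"moves":{"type":"array","items":{"type":"array","items":{"type":"array","items":{"type":"number"}}}},"grip_force":{"type":"number"}},"required":["moves"]}

```bash
mkdir -p pics
cat > h.py <<'E'
import numpy as np, cv2
from bench import manip, viewer, close_job
def cal(n):
    c=viewer.get_calibration(n); f=210/np.tan(np.radians(c["fovy"])/2)
    K=np.array([[f,0,c["cx"]],[0,f,c["cy"]],[0,0,1.]])
    return K,np.array(c["dist_coeffs"],float),np.array(c["rvec"],float),np.array(c["tvec"],float)
def ray(n,px):
    K,d,r,t=cal(n); R=cv2.Rodrigues(r)[0]
    p=cv2.undistortPoints(np.array(px,float).reshape(-1,1,2),K,d).reshape(-1,2)
    return -R.T@t, np.c_[p,np.ones(len(p))]@R
def onz(n,px,z):
    o,D=ray(n,px); return o+D*((z-o[2])/D[:,2])[:,None]
def proj(n,P):
    K,d,r,t=cal(n); return cv2.projectPoints(np.array(P,float).reshape(-1,1,3),r,t,K,d)[0].reshape(-1,2)
def grab(n,f):
    im=viewer.grab_frame(n); cv2.imwrite(f"pics/{f}.png",im); return im
E
python3 - <<'E'
from h import *
for n in("scene","top"):
    grab(n,n+"0"); K,d,r,t=cal(n); print(n,K[0,0],d,ray(n,[[280,210]]))
s=manip.get_state();print(s)
E
```

```text
scene 465.17282225917916 [-0.10648106  0.          0.          0.          0.        ] (array([ 0.00804247, -1.21542557,  0.73807492]), array([[ 0.37686652,  0.80572481, -0.45694145]]))
top 466.543017923487 [-0.12806476  0.          0.          0.          0.        ] (array([ 0.08093004, -0.16887727,  1.2125036 ]), array([[ 0.39669511,  0.12527348, -0.9093775 ]]))
{'time': 0.1, 'joints': array([-1.33196493,  0.39914883,  0.04502009,  1.53771193, -0.01869694,
        1.20692097, -0.05069118]), 'qvel': array([ 0.00033141, -0.00335489,  0.00091281, -0.00119079,  0.00102962,
        0.00041976, -0.00079721]), 'joint_efforts': array([ 3.89187262e-03, -4.76260936e+01,  1.37027845e+00, -2.54950672e+01,
        1.21374332e-02,  5.00811992e-03,  1.68423509e-05]), 'tool_pos': array([0.21520311, 0.61268492, 0.1944659 ]), 'orientation': array([ 1.68045678e-01,  9.85778813e-01, -8.79448978e-04, -8.90435241e-05]), 'ft_force': array([ 0.1073662 , -0.54908975,  0.30047352]), 'moment': array([-0.00473256,  0.01615961,  0.00240562]), 'gripper_force': 0.0, 'grip_width': 1.0003582892599188}
```

View pics/scene0.png

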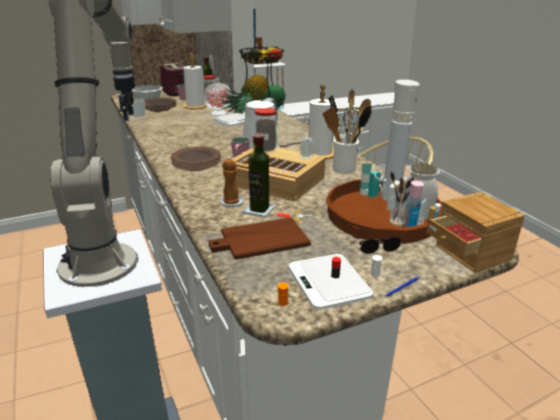

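View pics/top0.png

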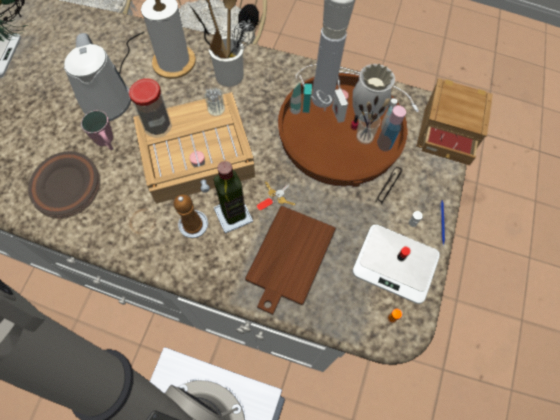

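The scene camera shows the mill at (231,182), the oil bottle at (259,175), the pot at (336,266), and look-alikes: orange at (283,294), white at (377,266). The top view shows the mill at (188,215), oil at (231,195), tin at (197,158), red pot at (404,254), orange at (397,315), white at (417,218). There is a second wooden box with red contents at (455,120).
Candidates for the pot: red (404,254), orange (397,315) and white (417,218). I choose the red one, on the scale. Candidates for the tin: pink (197,158) and the red things in the box at (450,140). I choose the pink one, under the rails of the box with the knob at (204,185).

Run:
```python
import cv2,numpy as np
im=cv2.imread("pics/top0.png")
a=cv2.resize(im[90:245,125:265],None,fx=3.8,fy=3.8,interpolation=cv2.INTER_CUBIC)
cv2.imwrite("pics/c1.png",a)
b=cv2.resize(im[190:330,240:450],None,fx=3.8,fy=3.8,interpolation=cv2.INTER_CUBIC)
cv2.imwrite("pics/c2.png",b)
```

```text
(no output)
```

View pics/c1.png

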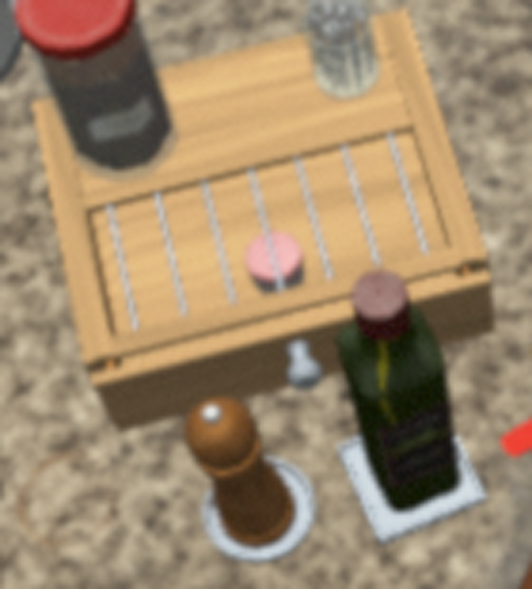

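View pics/c2.png

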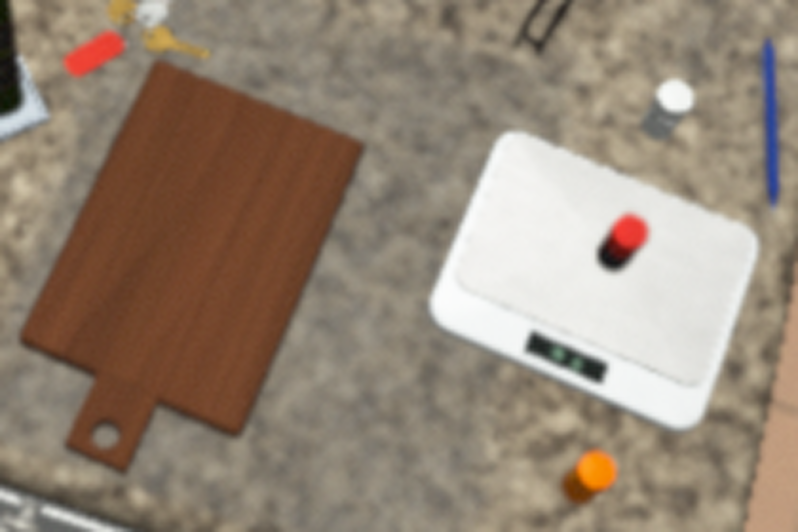

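Crop 1 (scale 3.8, offset 125,90) shows the mill's steel knob at (211,411) and the oil cap at (380,293). It also shows the tin lid at (273,257) under the rails and the drawer knob at (303,362). Crop 2 (offset 240,190) shows the red pot cap at (631,232) on the platform, and the board corners at (160,62), (363,145), (240,433) and (22,342). Both choices are confirmed.

```bash
cat > m.py <<'E'
from h import *
np.set_printoptions(precision=4,suppress=True)
T="top"
def c1(p): return (np.array(p,float)+.5)/3.8-.5+[125,90]
def c2(p): return (np.array(p,float)+.5)/3.8-.5+[240,190]
def show(k,px,z):
    P=onz(T,px,z); print(k,(P[:,:2]*1000).round(1).tolist()); return P
show("oilcap",c1([[380,291]]),.270)
sq=show("sqcoaster LB,LF,RF",c1([[340,447],[385,541],[487,494]]),.009)
print(" centre",(sq[0]+sq[2])/2,"sides",np.linalg.norm(sq[1]-sq[0]),np.linalg.norm(sq[2]-sq[1]),"ang",np.degrees(np.arctan2(*(sq[2]-sq[1])[1::-1])))
show("millknob",c1([[211,411]]),.174)
show("round L,R,Bot",c1([[203,510],[315,506],[257,561]]),.009)
b=show("box BL,BR,FR,FL",c1([[35,105],[405,10],[489,266],[93,372]]),.105)
for i in range(4):
    v=b[(i+1)%4]-b[i]; print(np.linalg.norm(v),np.degrees(np.arctan2(v[1],v[0])))
show("knob",c1([[303,364]]),.074)
show("tin",c1([[274,257]]),.057)
rails=show("rails front",c1([[135,327],[184,313],[232,302],[281,288],[329,277],[377,263],[426,252]]),.103)
show("rails back",c1([[110,207],[157,194],[205,183],[250,171],[297,158],[345,146],[391,133]]),.103)
bd=show("board",c2([[160,62],[363,145],[240,433],[22,342]]),.018)
for i in range(4):
    v=bd[(i+1)%4]-bd[i]; print(np.linalg.norm(v),np.degrees(np.arctan2(v[1],v[0])))
print(bd.mean(0))
s=show("plat LT,LB,RB,RT",c2([[507,137],[455,285],[695,385],[756,240]]),.022)
for i in range(4):
    v=s[(i+1)%4]-s[i]; print(np.linalg.norm(v),np.degrees(np.arctan2(v[1],v[0])))
print(s.mean(0))
show("pot",c2([[631,231]]),.077)
# scene view: masks of red, pink
im=cv2.imread("pics/scene0.png").astype(int); B,G,R=im[...,0],im[...,1],im[...,2]
for nm,m,roi in(("red pot",(R>150)&(G<60),(320,250,352,285)),):
    x0,y0,x1,y1=roi; y,x=np.nonzero(m[y0:y1,x0:x1]); print(nm,x.mean()+x0,y.mean()+y0,x.min()+x0,x.max()+x0)
# scene back-projection checks
for nm,P in(("oil",onz(T,c1([[380,291]]),.270)),("mill",onz(T,c1([[211,411]]),.174)),("pot",onz(T,c2([[631,231]]),.077)),("knob",onz(T,c1([[303,364]]),.074)),("tin",onz(T,c1([[274,257]]),.057))): print(nm,proj("scene",P))
E
python3 m.py
python3 - <<'E'
import cv2
im=cv2.imread("pics/scene0.png")
cv2.imwrite("pics/c3.png",cv2.resize(im[110:300,210:410],None,fx=3.15,fy=3.15,interpolation=cv2.INTER_CUBIC))
E
```

```text
oilcap [[556.8, 118.6]]
sqcoaster LB,LF,RF [[553.6, 177.4], [493.8, 117.7], [553.1, 59.8]]
 centre [0.5534 0.1186 0.009 ] sides 0.08443293493431761 0.08286768382623702 ang -44.33391340280207
millknob [[485.6, 220.0]]
round L,R,Bot [[473.1, 254.6], [503.0, 176.9], [448.9, 200.7]]
box BL,BR,FR,FL [[709.1, 483.2], [883.4, 244.5], [684.9, 101.7], [513.6, 338.5]]
0.2956175405002872 -53.86930507558841
0.24451736831027218 -144.27811363032237
0.2922601501269735 125.86670005220154
0.24316990584678597 36.511427831361935
knob [[581.1, 209.1]]
tin [[666.3, 271.1]]
rails front [[557.2, 326.2], [579.1, 297.1], [598.5, 267.7], [620.6, 238.5], [640.2, 208.9], [662.3, 180.2], [682.4, 149.7]]
rails back [[644.0, 387.6], [665.6, 358.7], [685.9, 328.3], [706.4, 300.4], [728.4, 271.3], [749.9, 241.0], [772.0, 212.4]]
board [[615.5, -5.0], [599.8, -166.5], [368.2, -145.1], [380.8, 17.8]]
0.16232506901548488 -95.56392229354388
0.23256980767339455 174.7161452783416
0.16337875088061632 85.5639764101593
0.23578304936323927 -5.5360271853640315
[ 0.4911 -0.0747  0.018 ]
plat LT,LB,RB,RT [[638.1, -265.3], [516.1, -257.5], [498.3, -436.7], [617.8, -457.8]]
0.12224239413305353 176.35418845218862
0.1800296229270429 -95.65493378147947
0.12132081890656705 -10.028086624182214
0.19356992342088902 83.98997554481764
[ 0.5676 -0.3543  0.022 ]
pot [[571.8, -359.4]]
red pot 335.95238095238096 259.9047619047619 333 339
oil [[259.2251 134.8411]]
mill [[229.1495 155.9621]]
pot [[336.766  258.2267]]
knob [[256.5857 179.2584]]
tin [[271.2864 173.7395]]
```

View pics/c3.png

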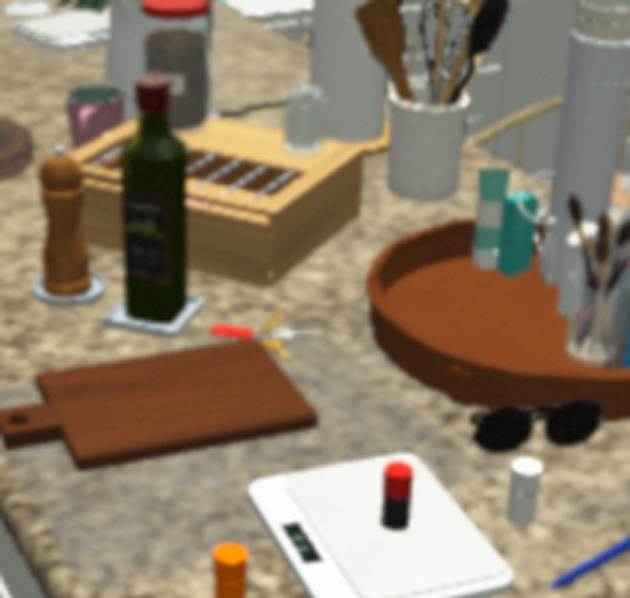

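Crop 3 (scale 3.15, offset 210,110) has the oil cap at (258.3,134.8) and the mill knob at (228.7,157.6). Both are within 2 px of the top-view estimates, so the positions hold. The box yaw is about 36°. I'll do the oil first, with the fingers along 36°.

```bash
cat > go.py <<'E'
# usage: go.py x y z(mm) [yangle deg]: shift in tool axes from measured pose (after the turn)
import sys
from h import *
from scipy.spatial.transform import Rotation as Ro
s=manip.get_state(); R=Ro.from_quat(s["orientation"]).as_matrix()
ya=np.degrees(np.arctan2(R[1,1],R[0,1])); th=0
print("t %.1f pos"%s["time"],(s["tool_pos"]*1000).round(1),"yang %.1f tilt %.2f"%(ya,np.degrees(np.arccos(-R[2,2]))),"F",s["ft_force"].round(1),"w %.3f gf %.1f j7 %.2f"%(s["grip_width"],s["gripper_force"],s["joints"][6]))
a=[float(v) for v in sys.argv[1:]]
if len(a)>3:
    th=(ya-a[3]+90)%180-90; R=R@Ro.from_euler("z",th,degrees=True).as_matrix()
if a: print("shift",(R.T@(np.array(a[:3])-s["tool_pos"]*1000)).round(1),"turn",np.radians(th).round(3))
E
echo ok
```

```text
ok
```

>>> arm_command(moves=[[[0, 0, -33, 0.121, 0], [0, 0, -33, 0.121, 0], [0, 0, -33, 0.121, 0], [0, 0, -33, 0.121, 0], [0, 0, -33, 0.121, 0], [-30, 0, 0, 0, 0], [-40, 0, 0, 0, 0], [-40, 0, 0, 0, 0]]], grip_force=60)

```text
time: 0.9
tool_pos: [0.2803, 0.5233, 0.3599]
orientation: [0.453, 0.891, -0.0, 0.0]
ft_force: [1.1, 0.3, 0.7]
grip_width: 0.994
gripper_force: 0.0
```

```bash
python3 go.py 556 118.6 330 36
```

```text
t 0.9 pos [280.3 523.3 359.9] yang 36.1 tilt 0.04 F [1.1 0.3 0.7] w 0.994 gf 0.0 j7 -0.48
shift [-489.5  -14.8   30.2] turn 0.001
```

>>> arm_command(moves=[[[-45, -2, 0, 0, 0], [-45, -2, 0, 0, 0], [-45, -2, 0, 0, 0], [-45, -2, 0, 0, 0], [-45, -2, 0, 0, 0], [-45, -2, 0, 0, 0], [-45, -2, 0, 0, 0], [-45, -1, 0, 0, 0]]])

```text
time: 1.7
tool_pos: [0.4798, 0.2224, 0.3602]
orientation: [0.454, 0.891, 0.0, -0.0]
ft_force: [1.2, -0.1, 0.4]
grip_width: 1.004
gripper_force: 0.0
```

>>> arm_command(moves=[[[-45, 0, 0, 0, 0], [-40, 0, 0, 0, 0], [-25, 0, 0, 0, 0], [-12, 0, 0, 0, 0], [0, 0, 0, 0, 0]]])

```text
time: 2.2
tool_pos: [0.5514, 0.124, 0.36]
orientation: [0.455, 0.89, -0.0, -0.0]
ft_force: [-0.6, -0.0, 0.6]
grip_width: 0.998
gripper_force: 0.0
```

```bash
python3 go.py 556 118.6 245 36
```

```text
t 2.2 pos [551.4 124.  360. ] yang 35.8 tilt 0.05 F [-0.6 -0.   0.6] w 0.998 gf 0.0 j7 0.42
shift [ -7.1   0.6 115. ] turn -0.003
```

>>> arm_command(moves=[[[-7, 0, 20, 0, 0], [0, 0, 30, 0, 0], [0, 0, 30, 0, 0], [0, 0, 20, 0, 0], [0, 0, 10, 0, 0], [0, 0, 5, 0, 0], [0, 0, 0, 0, 0], [0, 0, 0, 0, 0]]])

```text
time: 3.0
tool_pos: [0.5558, 0.1204, 0.2465]
orientation: [0.454, 0.891, 0.001, 0.001]
ft_force: [0.7, 0.3, 1.9]
grip_width: 1.003
gripper_force: 0.0
```

>>> arm_command(moves=[[[0, 0, 0, 0, 0.4], [0, 0, 0, 0, 0.55], [0, 0, 0, 0, 0.6], [0, 0, 0, 0, 1], [0, 0, 0, 0, 1], [0, 0, 0, 0, 1], [0, 0, 0, 0, 1]]], grip_force=70)

```text
time: 3.7
tool_pos: [0.5552, 0.1198, 0.2454]
orientation: [0.454, 0.891, 0.0, -0.0]
ft_force: [0.9, 0.2, -0.2]
grip_width: 0.002
gripper_force: 0.0
```

```bash
python3 go.py
```

```text
t 3.7 pos [555.2 119.8 245.4] yang 36.0 tilt 0.01 F [ 0.9  0.2 -0.2] w 0.002 gf 0.0 j7 0.46
```

Run:
```python
from h import *
a=grab("scene","s1");b=grab("top","t1")
a=cv2.resize(a[60:220,190:330],None,fx=2.8,fy=2.8);b=cv2.resize(b[100:260,150:290],None,fx=2.8,fy=2.8)
cv2.imwrite("pics/v1.png",np.hstack([a,b]))
print(proj("scene",[[.556,.119,.245],[.556,.119,.271]]),proj("top",[[.556,.119,.245]]))
```

```text
[[259.05883168 142.21538788]
 [258.93794255 134.54056867]] [[225.37886991 171.71106753]]
```

View pics/v1.png

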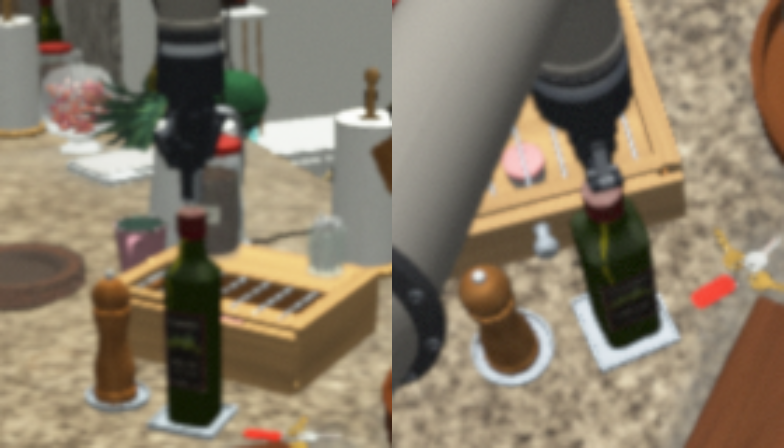

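The view shows the fingers vanishing at the top of the cap, in scene near (258,131) and in top near (225,166). The bottle has not moved and the fingers shut on nothing. I'll lift and check where the fingertip really is against the measured TCP.

>>> arm_command(moves=[[[0, 0, -10, 0, 1], [0, 0, -20, 0, 1], [0, 0, -20, 0, 1], [0, 0, -20, 0, 1], [0, 0, 0, 0, 1], [0, 0, 0, 0, 1]]])

```text
time: 4.4
tool_pos: [0.5554, 0.1198, 0.3158]
orientation: [0.454, 0.891, 0.0, 0.0]
ft_force: [0.9, -0.2, -0.9]
grip_width: 0.0
gripper_force: 0.0
```

```bash
python3 go.py
python3 - <<'E'
from h import *
p=manip.get_state()["tool_pos"]
out=[]
for n in("scene","top"):
    im=grab(n,n+"2"); q=proj(n,[p])[0]; print(n,q,proj(n,[p+[0,0,.02]]))
    x,y=q.round().astype(int); c=cv2.resize(im[y-35:y+35,x-35:x+35],None,fx=5.6,fy=5.6,interpolation=cv2.INTER_CUBIC)
    print("crop origin",x-35,y-35); k=((q-[x-35,y-35]+.5)*5.6).astype(int); cv2.drawMarker(c,tuple(int(v) for v in k),(0,255,0),cv2.MARKER_CROSS,16,1)
    out.append(c)
cv2.imwrite("pics/v2.png",np.hstack(out))
E
```

```text
t 4.4 pos [555.4 119.8 315.8] yang 36.0 tilt 0.06 F [ 0.9 -0.2 -0.9] w 0.000 gf 0.0 j7 0.44
scene [258.45971019 121.02082015] [[258.36453566 114.89839037]]
crop origin 223 86
top [221.90897455 156.36070696] [[220.97440265 151.6470789 ]]
crop origin 187 121
```

View pics/v2.png

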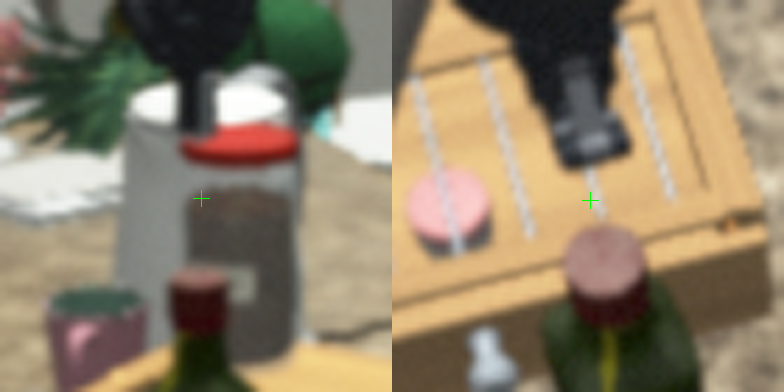

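The real fingertip sits above the projected TCP (green): in scene at crop (197,134) against (201,198), in top at crop (593,160) against (590,200). I'll triangulate it.

```bash
cat >> h.py <<'E'
def tri(ps,pt):
    A=np.zeros((3,3));b=np.zeros(3);L=[]
    for n,p in(("scene",ps),("top",pt)):
        o,D=ray(n,[p]); d=D[0]/np.linalg.norm(D[0]); M=np.eye(3)-np.outer(d,d); A+=M;b+=M@o; L.append((o,d))
    X=np.linalg.solve(A,b); return X,[np.linalg.norm(np.cross(X-o,d)) for o,d in L]
E
python3 - <<'E'
from h import *
np.set_printoptions(precision=4,suppress=True)
for k,a,b in(("tip",(257.7,109.2),(222.4,149.1)),("oilcap",(258.3,135.3),(224.6,166.3)),("pot",(336.3,258.5),(405.6,250.5)),("mill",(228.7,157.4),(180.2,197.8))): print(k,*tri(a,b))
s=manip.get_state();print(s["tool_pos"],s["joints"])
E
```

```text
tip [0.5507 0.1124 0.3567] [np.float64(0.00030580858811758477), np.float64(0.00030580858811739785)]
oilcap [0.5553 0.119  0.2692] [np.float64(0.001555334316546791), np.float64(0.0015553343165466082)]
pot [ 0.5712 -0.3591  0.0765] [np.float64(0.0005535393604702074), np.float64(0.0005535393604701428)]
mill [0.4861 0.2221 0.1686] [np.float64(0.0016112765183220992), np.float64(0.0016112765183220587)]
[0.5546 0.1198 0.3145] [-0.744   0.2072  0.5507  1.5698 -0.1095  1.3972  0.4444]
```

The tip is about 38 mm above the reported TCP, with xy matching. I'll confirm this by gently touching the cap top (z 0.271) with the shut fingers.

>>> arm_command(moves=[[[0, 0, 25, 0, 1], [0, 0, 25, 0, 1], [0, 0, 16, 0, 1], [0, 0, 8, 0, 1], [0, 0, 0, 0, 1], [0, 0, 0, 0, 1]]])

```text
time: 5.1
tool_pos: [0.5556, 0.1198, 0.2418]
orientation: [0.454, 0.891, 0.0, 0.0]
ft_force: [-1.1, 1.2, 0.7]
grip_width: -0.002
gripper_force: 0.0
```

>>> arm_command(moves=[[[0, 0, 2, 0, 1], [0, 0, 0, 0, 1], [0, 0, 2, 0, 1], [0, 0, 0, 0, 1]]])

```text
time: 5.5
tool_pos: [0.5552, 0.1198, 0.2374]
orientation: [0.454, 0.891, 0.0, -0.0]
ft_force: [-0.3, -0.2, -0.5]
grip_width: 0.001
gripper_force: 0.0
```

>>> arm_command(moves=[[[0, 0, 2, 0, 1], [0, 0, 0, 0, 1], [0, 0, 2, 0, 1], [0, 0, 0, 0, 1]]])

```text
time: 5.9
tool_pos: [0.5552, 0.1198, 0.2333]
orientation: [0.454, 0.891, 0.0, -0.0]
ft_force: [-0.1, -1.0, 0.9]
grip_width: 0.002
gripper_force: 0.0
```

>>> arm_command(moves=[[[0, 0, 2, 0, 1], [0, 0, 0, 0, 1], [0, 0, 0, 0, 1]]])

```text
time: 6.2
tool_pos: [0.5561, 0.1199, 0.2332]
orientation: [0.454, 0.891, 0.001, 0.001]
ft_force: [-1.0, 0.8, 6.9]
grip_width: -0.0
gripper_force: 3.6
```

Contact is felt at a reported z of 0.2332, where the cap top should be 0.271. The true tip is therefore 37.5 mm above the reported TCP, and I'll build that into the helper.

```bash
sed -i 's|^ya=|s["tool_pos"]=s["tool_pos"]-.0375*R[:,2]  # true tip\nya=|' go.py; python3 go.py 555.5 119 246 36
```

```text
t 6.2 pos [556.1 119.9 270.7] yang 36.0 tilt 0.15 F [-1.   0.8  6.9] w -0.000 gf 3.6 j7 0.47
shift [-0.4 -1.  24.7] turn -0.0
```

>>> arm_command(moves=[[[0, 0, -20, 0, 0.5], [0, 0, -20, 0, 0], [0, 0, 0, 0, 0], [0, 0, 0, 0, 0], [0, 0, 0, 0, 0], [0, 0, 0, 0, 0]]])

```text
time: 6.8
tool_pos: [0.5545, 0.1197, 0.2703]
orientation: [0.454, 0.891, -0.001, -0.001]
ft_force: [-0.1, 0.6, 0.3]
grip_width: 0.988
gripper_force: 0.0
```

```bash
python3 go.py 555.5 119 246 36
```

```text
t 6.8 pos [554.6 119.7 307.8] yang 36.0 tilt 0.11 F [-0.1  0.6  0.3] w 0.988 gf 0.0 j7 0.46
shift [-1.2  0.4 61.8] turn -0.0
```

>>> arm_command(moves=[[[0, 0, 20, 0, 0], [0, 0, 22, 0, 0], [0, 0, 14, 0, 0], [0, 0, 6, 0, 0], [0, 0, 0, 0, 0.4], [0, 0, 0, 0, 0.5], [0, 0, 0, 0, 0.55], [0, 0, 0, 0, 1]]], grip_force=70)

```text
time: 7.6
tool_pos: [0.556, 0.1198, 0.211]
orientation: [0.454, 0.891, 0.001, 0.001]
ft_force: [-2.0, -0.3, 1.7]
grip_width: 0.386
gripper_force: 67.6
```

>>> arm_command(moves=[[[0, 0, 0, 0, 1], [0, 0, 0, 0, 1], [0, 0, 0, 0, 1]]])

```text
time: 7.9
tool_pos: [0.5558, 0.1198, 0.2109]
orientation: [0.454, 0.891, 0.001, 0.001]
ft_force: [-1.6, -1.4, 5.2]
grip_width: 0.383
gripper_force: 67.7
```

The opening is 32.6 mm, so the cap is gripped. I'll lift slowly.

>>> arm_command(moves=[[[0, 0, -4, 0, 1], [0, 0, -6, 0, 1], [0, 0, -10, 0, 1], [0, 0, -16, 0, 1], [0, 0, -20, 0, 1], [0, 0, -12, 0, 1], [0, 0, -4, 0, 1], [0, 0, 0, 0, 1]]])

```text
time: 8.7
tool_pos: [0.5553, 0.1198, 0.2817]
orientation: [0.454, 0.891, 0.0, 0.0]
ft_force: [0.6, -0.7, -6.5]
grip_width: 0.387
gripper_force: 67.7
```

```bash
python3 go.py 555 -85 318 36
```

```text
t 8.7 pos [555.3 119.8 319.2] yang 36.0 tilt 0.04 F [ 0.6 -0.7 -6.5] w 0.387 gf 67.7 j7 0.45
shift [-165.5 -120.6    1.1] turn -0.0
```

>>> arm_command(moves=[[[-8, -6, 0, 0, 1], [-16, -12, 0, 0, 1], [-22, -16, 0, 0, 1], [-25, -18, 0, 0, 1], [-25, -18, 0, 0, 1], [-25, -18, 0, 0, 1], [-20, -15, 0, 0, 1], [-13, -9, 0, 0, 1]]])

```text
time: 9.5
tool_pos: [0.5534, -0.0749, 0.2805]
orientation: [0.456, 0.89, -0.001, -0.001]
ft_force: [0.3, -1.5, -7.0]
grip_width: 0.382
gripper_force: 67.7
```

>>> arm_command(moves=[[[-8, -6, 0, 0, 1], [-3, -2, 0, 0, 1], [0, 0, 0, 0, 1], [0, 0, 10, 0, 1], [0, 0, 15, 0, 1], [0, 0, 10, 0, 1], [0, 0, 5, 0, 1], [0, 0, 0, 0, 1]]])

```text
time: 10.3
tool_pos: [0.5544, -0.0834, 0.2403]
orientation: [0.454, 0.891, -0.0, -0.001]
ft_force: [-0.6, -0.1, -6.3]
grip_width: 0.385
gripper_force: 67.7
```

```bash
python3 go.py 555 -85 262.4 36
```

```text
t 10.3 pos [554.5 -83.4 277.8] yang 36.0 tilt 0.13 F [-0.6 -0.1 -6.3] w 0.385 gf 67.7 j7 0.85
shift [-1.6 -0.5 15.4] turn 0.001
```

>>> arm_command(moves=[[[0, 0, 7, 0, 1], [0, 0, 4, 0, 1], [0, 0, 2, 0, 1], [0, 0, 1, 0, 1], [0, 0, 1, 0, 1], [0, 0, 0, 0, 1], [0, 0, 0, 0, 1]]])

```text
time: 11.0
tool_pos: [0.5552, -0.0843, 0.2266]
orientation: [0.454, 0.891, 0.0, 0.0]
ft_force: [1.1, -0.2, -6.2]
grip_width: 0.381
gripper_force: 67.7
```

>>> arm_command(moves=[[[0, 0, 1, 0, 1], [0, 0, 1, 0, 1], [0, 0, 1, 0, 1], [0, 0, 0, 0, 1], [0, 0, 0, 0, 1]]])

```text
time: 11.5
tool_pos: [0.556, -0.0846, 0.225]
orientation: [0.454, 0.891, 0.001, 0.001]
ft_force: [-1.7, -0.7, 5.7]
grip_width: 0.386
gripper_force: 70.4
```

Standing on the board. Release, rise, and go to the mill.

>>> arm_command(moves=[[[0, 0, 0, 0, 0.5], [0, 0, 0, 0, 0.4], [0, 0, 0, 0, 0.2], [0, 0, 0, 0, 0], [0, 0, -15, 0, 0], [0, 0, -30, 0, 0], [0, 0, -30, 0, 0], [0, 0, 0, 0, 0]]])

```text
time: 12.3
tool_pos: [0.5577, -0.085, 0.3026]
orientation: [0.454, 0.891, 0.002, 0.004]
ft_force: [0.2, -0.2, 0.4]
grip_width: 1.002
gripper_force: 0.0
```

```bash
python3 go.py 486 220.5 250 36;python3 - <<'E'
from h import *
a=grab("scene","s3");b=grab("top","t3")
cv2.imwrite("pics/v3.png",np.hstack([cv2.resize(a[60:330,190:390],None,fx=2,fy=2),cv2.resize(b[90:360,150:350],None,fx=2,fy=2)]))
E
```

```text
t 12.3 pos [557.4 -85.  340.1] yang 36.0 tilt 0.47 F [ 0.2 -0.2  0.4] w 1.002 gf 0.0 j7 0.83
shift [289.6 121.2  89.5] turn -0.0
```

View pics/v3.png

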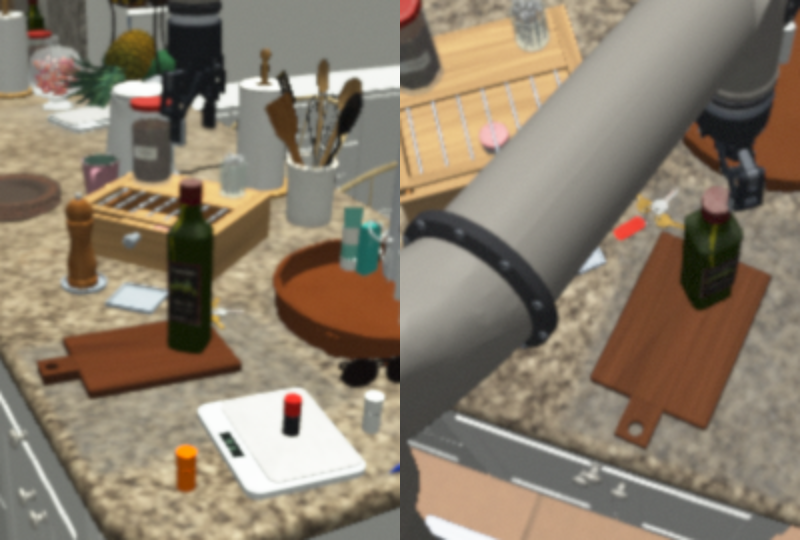

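The bottle stands on the board (scene crop 190,290), and the drawer knob is at scene (256,179.5), as predicted. Next, the mill.

>>> arm_command(moves=[[[20, 8, 0, 0, 0], [40, 17, 0, 0, 0], [45, 19, 0, 0, 0], [45, 19, 0, 0, 0], [45, 19, 0, 0, 0], [45, 19, 0, 0, 0], [35, 14, 0, 0, 0], [15, 6, 0, 0, 0]]])

```text
time: 13.2
tool_pos: [0.4798, 0.2262, 0.2965]
orientation: [0.451, 0.893, -0.001, -0.001]
ft_force: [-0.1, -0.2, -0.2]
grip_width: 1.001
gripper_force: 0.0
```

>>> arm_command(moves=[[[0, 0, 20, 0, 0], [0, 0, 40, 0, 0], [0, 0, 30, 0, 0], [0, 0, 0, 0, 0], [0, 0, 0, 0, 0]]])

```text
time: 13.7
tool_pos: [0.4827, 0.2205, 0.2082]
orientation: [0.455, 0.891, -0.001, -0.0]
ft_force: [-0.4, -0.1, 0.2]
grip_width: 0.999
gripper_force: 0.0
```

```bash
python3 go.py 486 220.5 121 36
```

```text
t 13.7 pos [482.7 220.5 245.7] yang 35.9 tilt 0.08 F [-0.4 -0.1  0.2] w 0.999 gf 0.0 j7 0.20
shift [ -1.9   2.8 124.7] turn -0.002
```

>>> arm_command(moves=[[[-2, 3, 30, 0, 0], [0, 0, 40, 0, 0], [0, 0, 30, 0, 0], [0, 0, 16, 0, 0], [0, 0, 8, 0, 0], [0, 0, 0, 0, 0.2], [0, 0, 0, 0, 0.3], [0, 0, 0, 0, 0.35]]])

```text
time: 14.5
tool_pos: [0.4875, 0.2223, 0.086]
orientation: [0.454, 0.891, 0.001, 0.001]
ft_force: [0.1, -0.2, -0.6]
grip_width: 0.651
gripper_force: 0.0
```

>>> arm_command(moves=[[[0, 0, 0, 0, 0.4], [0, 0, 0, 0, 0.6], [0, 0, 0, 0, 1], [0, 0, 0, 0, 1], [0, 0, 0, 0, 1]]], grip_force=50)

```text
time: 15.0
tool_pos: [0.4869, 0.2219, 0.0859]
orientation: [0.454, 0.891, 0.001, 0.0]
ft_force: [-1.9, -1.2, 7.0]
grip_width: 0.549
gripper_force: 50.3
```

```bash
python3 go.py 435 -68 170 36
```

```text
t 15.0 pos [486.8 221.8 123.4] yang 36.0 tilt 0.09 F [-1.9 -1.2  7. ] w 0.549 gf 50.3 j7 0.28
shift [-204.  -212.2  -47. ] turn -0.0
```

>>> arm_command(moves=[[[0, 0, -5, 0, 1], [0, 0, -10, 0, 1], [0, 0, -18, 0, 1], [0, 0, -18, 0, 1], [-5, -5, -8, 0, 1], [-12, -12, 0, 0, 1], [-20, -21, 0, 0, 1], [-26, -27, 0, 0, 1]]])

```text
time: 15.8
tool_pos: [0.4695, 0.1311, 0.1425]
orientation: [0.453, 0.891, -0.001, -0.0]
ft_force: [0.4, -1.4, -1.2]
grip_width: 0.546
gripper_force: 51.5
```

>>> arm_command(moves=[[[-30, -31, 0, 0, 1], [-30, -31, 0, 0, 1], [-30, -31, 0, 0, 1], [-24, -25, 0, 0, 1], [-16, -17, 0, 0, 1], [-8, -9, 0, 0, 1], [-2, -2, 0, 0, 1], [0, 0, 0, 0, 1]]])

```text
time: 16.6
tool_pos: [0.4344, -0.0662, 0.1431]
orientation: [0.454, 0.891, 0.0, -0.0]
ft_force: [-0.3, -0.1, -1.1]
grip_width: 0.551
gripper_force: 51.6
```

```bash
python3 go.py 435 -68 137.4 36
```

```text
t 16.6 pos [434.4 -66.2 180.6] yang 36.0 tilt 0.04 F [-0.3 -0.1 -1.1] w 0.551 gf 51.6 j7 0.75
shift [-1.9 -0.6 43.2] turn -0.0
```

>>> arm_command(moves=[[[0, 0, 10, 0, 1], [0, 0, 14, 0, 1], [0, 0, 10, 0, 1], [0, 0, 5, 0, 1], [0, 0, 2, 0, 1], [0, 0, 1, 0, 1], [0, 0, 1, 0, 1], [0, 0, 0, 0, 1]]])

```text
time: 17.4
tool_pos: [0.435, -0.0666, 0.1006]
orientation: [0.454, 0.891, 0.0, 0.0]
ft_force: [1.0, -0.0, -1.7]
grip_width: 0.547
gripper_force: 51.6
```

>>> arm_command(moves=[[[0, 0, 1, 0, 1], [0, 0, 0, 0, 1], [0, 0, 0, 0, 1]]])

```text
time: 17.7
tool_pos: [0.4353, -0.0667, 0.0999]
orientation: [0.454, 0.891, 0.0, 0.001]
ft_force: [-0.3, -0.7, 4.0]
grip_width: 0.553
gripper_force: 52.0
```

>>> arm_command(moves=[[[0, 0, 0, 0, 0.4], [0, 0, 0, 0, 0.3], [0, 0, 0, 0, 0.1], [0, 0, 0, 0, 0], [0, 0, -10, 0, 0], [0, 0, -30, 0, 0], [0, 0, -40, 0, 0], [0, 0, -20, 0, 0]]])

```text
time: 18.5
tool_pos: [0.4365, -0.067, 0.203]
orientation: [0.454, 0.891, 0.001, 0.002]
ft_force: [0.8, 1.1, 0.1]
grip_width: 1.001
gripper_force: 0.0
```

```bash
python3 go.py 580.5 208.8 190 126
```

```text
t 18.5 pos [436.3 -67.  240.5] yang 36.0 tilt 0.29 F [0.8 1.1 0.1] w 1.001 gf 0.0 j7 0.69
shift [ 278.6 -138.5   51.4] turn 1.57
```

>>> arm_command(moves=[[[10, 20, 0, 0, 0], [18, 36, 0, 0, 0], [22, 44, 0, 0, 0], [22, 44, 0, 0, 0], [22, 44, 0, 0, 0], [22, 44, 0, 0, 0], [16, 32, 0, 0, 0], [8, 16, 0, 0, 0]]])

```text
time: 19.3
tool_pos: [0.5797, 0.2161, 0.1995]
orientation: [0.452, 0.892, 0.001, -0.0]
ft_force: [0.4, 0.0, -0.0]
grip_width: 0.998
gripper_force: 0.0
```

>>> arm_command(moves=[[[0, 0, 5, 0.145, 0], [0, 0, 5, 0.145, 0], [0, 0, 5, 0.145, 0], [0, 0, 5, 0.145, 0], [0, 0, 5, 0.145, 0], [0, 0, 5, 0.145, 0], [0, 0, 5, 0.145, 0], [0, 0, 5, 0.145, 0]]])

```text
time: 20.1
tool_pos: [0.5791, 0.2115, 0.16]
orientation: [0.87, 0.494, 0.0, -0.0]
ft_force: [-0.3, -0.3, -0.4]
grip_width: 0.999
gripper_force: 0.0
```

>>> arm_command(moves=[[[0, 0, 5, 0.145, 0], [0, 0, 5, 0.145, 0.3], [0, 0, 5, 0.12, 0.3], [0, 0, 0, 0, 0.3], [0, 0, 0, 0, 0.3], [0, 0, 0, 0, 0.3]]])

```text
time: 20.7
tool_pos: [0.5793, 0.2115, 0.145]
orientation: [0.951, 0.31, 0.0, -0.0]
ft_force: [-0.4, 0.0, -0.6]
grip_width: 0.702
gripper_force: 0.0
```

```bash
python3 go.py 580.5 208.8 55 126
python3 - <<'E'
from h import *
np.set_printoptions(precision=4,suppress=True)
print(tri((256,179.0),(204.6,185.2)))
a=grab("scene","s4");b=grab("top","t4")
cv2.imwrite("pics/v4.png",np.hstack([cv2.resize(a[110:250,200:330],None,fx=3,fy=3),cv2.resize(b[110:250,140:270],None,fx=3,fy=3)]))
E
```

```text
t 20.7 pos [579.3 211.4 182.5] yang -53.9 tilt 0.05 F [-0.4  0.  -0.6] w 0.702 gf 0.0 j7 -1.04
shift [ -0.7   2.9 127.5] turn 0.002
(array([0.5797, 0.2082, 0.0761]), [np.float64(0.0012167423249671095), np.float64(0.0012167423249671142)])
```

View pics/v4.png

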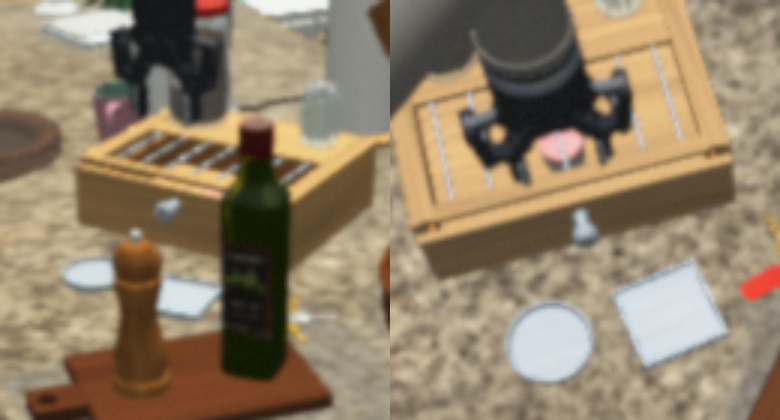

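The mill (crop 140,310) and bottle (crop 255,250) stand on the board, and both coasters are now clear at top crops (550,342) and (670,313). Next I'll descend onto the drawer knob, and fit the coasters from this picture.

>>> arm_command(moves=[[[-1, 3, 25, 0, 0.3], [0, 0, 35, 0, 0.3], [0, 0, 30, 0, 0.3], [0, 0, 22, 0, 0.3], [0, 0, 12, 0, 0.3], [0, 0, 6, 0, 0.3], [0, 0, 0, 0, 0.5], [0, 0, 0, 0, 0.6]]])

```text
time: 21.6
tool_pos: [0.581, 0.2084, 0.0156]
orientation: [0.951, 0.309, 0.001, -0.0]
ft_force: [1.5, 0.2, 1.2]
grip_width: 0.403
gripper_force: 0.0
```

```bash
python3 go.py
python3 - <<'E'
from h import *
im=cv2.imread("pics/t4.png"); x0,y0=172,190; c=im[y0:240,x0:256].astype(int)
m=((c[...,0]>c[...,2]+2)&(c.min(2)>140)).astype(np.uint8)*255
m=cv2.morphologyEx(m,cv2.MORPH_CLOSE,np.ones((5,5)))
for k in sorted(cv2.findContours(m,0,2)[0],key=cv2.contourArea)[-2:]:
    P=onz("top",k.reshape(-1,2)+[x0,y0],.008)[:,:2]*1000
    r=cv2.minAreaRect(P.astype(np.float32)); print(np.round(r[0],1),np.round(r[1],1),round(r[2],1),"circ",cv2.minEnclosingCircle(P.astype(np.float32)), "mean",cv2.contourArea(k))
E
```

```text
t 21.6 pos [581.  208.4  53.1] yang -54.0 tilt 0.12 F [1.5 0.2 1.2] w 0.403 gf 0.0 j7 -0.94
[487.6 215.9] [79.7 80.9] 67.8 circ ((484.91094970703125, 214.5098419189453), 43.48910140991211) mean 568.5
[552.4 120. ] [86.  85.4] 43.9 circ ((552.2289428710938, 120.29669189453125), 57.146400451660156) mean 771.5
```

>>> arm_command(moves=[[[0, 0, 0, 0, 0.7], [0, 0, 0, 0, 1], [0, 0, 0, 0, 1], [0, 0, 0, 0, 1]]])

```text
time: 22.0
tool_pos: [0.5797, 0.2107, 0.0159]
orientation: [0.951, 0.31, 0.0, -0.002]
ft_force: [-2.9, 2.5, 4.8]
grip_width: 0.255
gripper_force: 48.6
```

```bash
python3 go.py 459.2 120.6 52 126
```

```text
t 22.0 pos [579.8 210.6  53.4] yang -53.9 tilt 0.21 F [-2.9  2.5  4.8] w 0.255 gf 48.6 j7 -0.94
shift [-150.4    1.9    1.1] turn 0.002
```

The knob is gripped, so pull the drawer smoothly.

>>> arm_command(moves=[[[-4, 0, 0, 0, 1], [-9, 0, 0, 0, 1], [-15, 0, 0, 0, 1], [-20, 0, 0, 0, 1], [-22, 0, 0, 0, 1], [-22, 0, 0, 0, 1], [-20, 0, 0, 0, 1], [-15, 0, 0, 0, 1]]])

```text
time: 22.8
tool_pos: [0.4763, 0.1368, 0.0158]
orientation: [0.951, 0.31, 0.001, -0.003]
ft_force: [-3.3, 9.8, 9.3]
grip_width: 0.255
gripper_force: 49.8
```

>>> arm_command(moves=[[[-11, 0, 0, 0, 1], [-7, 0, 0, 0, 1], [-4, 0, 0, 0, 1], [-2, 0, 0, 0, 1], [0, 0, 0, 0, 1], [0, 0, 0, 0, 1]]])

```text
time: 23.4
tool_pos: [0.4606, 0.1254, 0.0159]
orientation: [0.951, 0.31, 0.004, -0.003]
ft_force: [1.0, 13.2, 2.4]
grip_width: 0.253
gripper_force: 49.5
```

```bash
python3 go.py 459.2 120.6 52 126
```

```text
t 23.4 pos [460.4 125.1  53.4] yang -53.8 tilt 0.55 F [ 1.  13.2  2.4] w 0.253 gf 49.5 j7 -0.87
shift [-3.7  3.   1.4] turn 0.003
```

>>> arm_command(moves=[[[-2, -2, 0, 0, 1], [-2, 0, 0, 0, 1], [0, 0, 0, 0, 1], [0, 0, 0, 0, 1]]])

```text
time: 23.8
tool_pos: [0.4611, 0.1254, 0.0162]
orientation: [0.951, 0.311, 0.009, -0.001]
ft_force: [12.5, 14.5, -12.1]
grip_width: 0.255
gripper_force: 49.7
```

```bash
python3 go.py 459.2 120.6 52 126
```

```text
t 23.8 pos [460.5 125.1  53.7] yang -53.8 tilt 1.00 F [ 12.5  14.5 -12.1] w 0.255 gf 49.7 j7 -0.88
shift [-3.7  2.9  1.6] turn 0.003
```

The drawer is at its stop. Ease off, release, then rise while turning back.

>>> arm_command(moves=[[[3, 0, 0, 0, 1], [1, 0, 0, 0, 0.7], [0, 0, 0, 0, 0.4], [0, 0, 0, 0, 0.2], [0, 0, 0, 0, 0.2], [0, 0, -15, 0, 0.2], [0, 0, -35, 0, 0.2], [0, 0, -45, 0, 0.2]]])

```text
time: 24.6
tool_pos: [0.4548, 0.1195, 0.109]
orientation: [0.951, 0.309, -0.002, 0.001]
ft_force: [-0.6, 0.8, 0.4]
grip_width: 0.8
gripper_force: 0.0
```

>>> arm_command(moves=[[[0, 0, -45, -0.145, 0.2], [0, 0, -45, -0.145, 0.2], [0, 0, -45, -0.145, 0.2], [0, 0, -45, -0.145, 0.2], [0, 0, -10, -0.145, 0.2], [0, 0, 0, -0.145, 0.2], [0, 0, 0, -0.145, 0.2], [0, 0, 0, -0.145, 0.2]]])

```text
time: 25.4
tool_pos: [0.4564, 0.1201, 0.2991]
orientation: [0.624, 0.781, -0.0, -0.0]
ft_force: [0.1, 0.1, -0.8]
grip_width: 0.797
gripper_force: 0.0
```

```bash
python3 go.py 571.3 -359.2 335 36;  python3 - <<'E'
from h import *
b=grab("top","t5"); c=b.astype(int)
roi=(slice(100,280),slice(120,280)); m=((c[...,2]>180)&(c[...,2]-c[...,1]>40)&(abs(c[...,1]-c[...,0])<45))[roi]
n,l,st,ce=cv2.connectedComponentsWithStats(m.astype(np.uint8))
for i in range(1,n):
    if st[i,4]>15: print(st[i],ce[i]+[120,100],onz("top",[ce[i]+[120,100]],.057)[0]*1000)
cv2.imwrite("pics/v5.png",cv2.resize(b[90:290,110:310],None,fx=3,fy=3))
E
```

```text
t 25.4 pos [456.5 120.1 336.6] yang 12.8 tilt 0.03 F [ 0.1  0.1 -0.8] w 0.797 gf 0.0 j7 -0.13
shift [-455.2 -188.8    1.5] turn -0.405
[ 84  94  13  14 133] [209.69924812 200.02255639] [551.29143706 183.33377376  57.        ]
[141  98  12  10  78] [266.42307692 202.38461538] [594.78539101  32.88808363  57.        ]
```

View pics/v5.png

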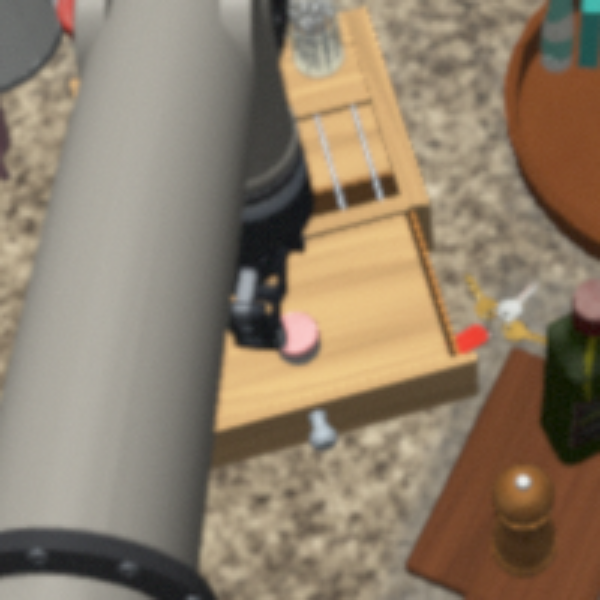

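The drawer is open, with the tin standing at crop (298,335) and the knob at crop (320,432). I'll go over to the pot.

>>> arm_command(moves=[[[0, 0, 0, -0.135, 0.2], [0, 0, 0, -0.135, 0.2], [0, 0, 0, -0.135, 0.2], [-20, -8, 0, 0, 0.2], [-40, -17, 0, 0, 0.2], [-45, -19, 0, 0, 0.2], [-45, -19, 0, 0, 0.2], [-45, -19, 0, 0, 0.2]]])

```text
time: 26.25
tool_pos: [0.5036, -0.0873, 0.2994]
orientation: [0.457, 0.889, 0.001, -0.0]
ft_force: [0.4, 0.6, 0.5]
grip_width: 0.801
gripper_force: 0.0
```

>>> arm_command(moves=[[[-45, -19, 0, 0, 0.2], [-45, -19, 0, 0, 0.2], [-45, -19, 0, 0, 0.2], [-45, -18, 0, 0, 0.2], [-40, -16, 0, 0, 0.2], [-28, -11, 0, 0, 0.2], [-12, -5, 0, 0, 0.2], [0, 0, 0, 0, 0.2]]])

```text
time: 27.05
tool_pos: [0.567, -0.3618, 0.2984]
orientation: [0.459, 0.888, -0.001, -0.001]
ft_force: [0.0, 0.4, 0.1]
grip_width: 0.798
gripper_force: 0.0
```

```bash
python3 go.py 571.3 -359.2 37 36;  python3 - <<'E'
from h import *
b=grab("top","t6"); c=b[100:280,120:280].astype(int)
m=((c[...,2]>170)&(c[...,2]-c[...,1]>40)&(abs(c[...,1]-c[...,0])<45))
n,l,st,ce=cv2.connectedComponentsWithStats(m.astype(np.uint8))
for i in range(1,n):
    if st[i,4]>15: print(st[i],onz("top",[ce[i]+[120,100]],.057)[0]*1000)
print(onz("top",[(216.2,233.5)],.074)*1000)
E
```

```text
t 27.1 pos [ 567.1 -361.8  335.9] yang 35.3 tilt 0.16 F [0.  0.4 0.1] w 0.798 gf 0.0 j7 1.47
shift [ -0.5   5.7 298.9] turn -0.012
[14  0 16  2 28] [801.63256798 517.69583439  57.        ]
[[459.27821288 125.02628524  74.        ]]
```

>>> arm_command(moves=[[[0, 4, 30, 0, 0.3], [0, 1, 45, 0, 0.3], [0, 0, 45, 0, 0.3], [0, 0, 45, 0, 0.3], [0, 0, 35, 0, 0.3], [0, 0, 20, 0, 0.3], [0, 0, 0, 0, 0.3], [0, 0, 0, 0, 0.3]]])

```text
time: 27.9
tool_pos: [0.5733, -0.3549, 0.0801]
orientation: [0.456, 0.89, 0.0, 0.0]
ft_force: [0.2, -1.0, 0.4]
grip_width: 0.699
gripper_force: 0.0
```

```bash
python3 go.py 571.3 -359.2 40 36;  python3 - <<'E'
from h import *
a=grab("scene","s7");b=grab("top","t7")
cv2.imwrite("pics/v7.png",np.hstack([cv2.resize(a[190:330,270:400],None,fx=3,fy=3),cv2.resize(b[110:250,150:280],None,fx=3,fy=3)]))
E
```

```text
t 27.9 pos [ 573.3 -354.9  117.6] yang 35.7 tilt 0.03 F [ 0.2 -1.   0.4] w 0.699 gf 0.0 j7 1.58
shift [-2.3 -4.2 77.6] turn -0.005
```

View pics/v7.png

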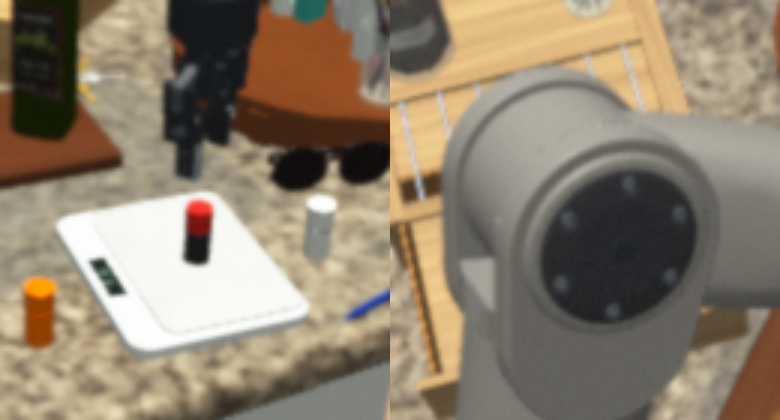

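The gripper hangs over the red-capped pot (crop 198,230), clear of the white one (320,228) and the orange one (40,310). The elbow hides the drawer in the top view.

>>> arm_command(moves=[[[-2, -4, 15, 0, 0.3], [0, 0, 25, 0, 0.3], [0, 0, 20, 0, 0.3], [0, 0, 12, 0, 0.3], [0, 0, 5, 0, 0.3], [0, 0, 0, 0, 0.5], [0, 0, 0, 0, 0.6], [0, 0, 0, 0, 0.65]]])

```text
time: 28.8
tool_pos: [0.5714, -0.3604, 0.0035]
orientation: [0.456, 0.89, -0.0, 0.001]
ft_force: [-0.2, -0.6, -0.3]
grip_width: 0.352
gripper_force: 0.0
```

>>> arm_command(moves=[[[0, 0, 0, 0, 0.7], [0, 0, 0, 0, 1], [0, 0, 0, 0, 1], [0, 0, 0, 0, 1]]], grip_force=30)

```text
time: 29.2
tool_pos: [0.5715, -0.36, 0.0032]
orientation: [0.456, 0.89, 0.0, 0.001]
ft_force: [1.1, 1.4, 5.5]
grip_width: 0.285
gripper_force: 29.4
```

```bash
python3 go.py 595 114 350 36
```

```text
t 29.2 pos [ 571.4 -360.    40.7] yang 35.7 tilt 0.09 F [1.1 1.4 5.5] w 0.285 gf 29.4 j7 1.63
shift [ 369.3  298.  -309.4] turn -0.005
```

>>> arm_command(moves=[[[0, 0, -5, 0, 1], [0, 0, -15, 0, 1], [0, 0, -30, 0, 1], [0, 0, -45, 0, 1], [0, 0, -50, 0, 1], [0, 0, -50, 0, 1], [0, 0, -50, 0, 1], [0, 0, -45, 0, 1]]])

```text
time: 30.0
tool_pos: [0.5699, -0.3602, 0.2959]
orientation: [0.457, 0.89, -0.0, 0.001]
ft_force: [0.9, -0.9, 0.4]
grip_width: 0.288
gripper_force: 29.4
```

>>> arm_command(moves=[[[10, 8, -20, 0, 1], [25, 20, 0, 0, 1], [33, 27, 0, 0, 1], [33, 27, 0, 0, 1], [33, 27, 0, 0, 1], [33, 27, 0, 0, 1], [33, 27, 0, 0, 1], [33, 27, 0, 0, 1]]])

```text
time: 30.8
tool_pos: [0.5883, -0.0585, 0.313]
orientation: [0.457, 0.89, 0.0, -0.0]
ft_force: [0.2, -0.2, -0.4]
grip_width: 0.293
gripper_force: 29.4
```

>>> arm_command(moves=[[[33, 27, 0, 0, 1], [33, 27, 0, 0, 1], [32, 25, 0, 0, 1], [22, 17, 0, 0, 1], [10, 8, 0, 0, 1], [4, 3, 0, 0, 1], [0, 0, 0, 0, 1]]])

```text
time: 31.5
tool_pos: [0.5976, 0.1102, 0.3127]
orientation: [0.457, 0.889, -0.0, 0.0]
ft_force: [-0.3, -0.2, -0.4]
grip_width: 0.29
gripper_force: 29.4
```

```bash
python3 go.py 595 117 120 36
```

```text
t 31.5 pos [597.6 110.2 350.2] yang 35.6 tilt 0.04 F [-0.3 -0.2 -0.4] w 0.290 gf 29.4 j7 0.69
shift [  7.2   2.  230.2] turn -0.007
```

>>> arm_command(moves=[[[4, 1, 20, 0, 1], [3, 1, 40, 0, 1], [0, 0, 45, 0, 1], [0, 0, 45, 0, 1], [0, 0, 40, 0, 1], [0, 0, 25, 0, 1], [0, 0, 10, 0, 1], [0, 0, 0, 0, 1]]])

```text
time: 32.3
tool_pos: [0.5948, 0.1163, 0.087]
orientation: [0.458, 0.889, -0.001, -0.0]
ft_force: [0.4, -0.1, -1.3]
grip_width: 0.287
gripper_force: 29.5
```

```bash
python3 go.py 595 117 44 36;  python3 - <<'E'
from h import *
a=grab("scene","s8");b=grab("top","t8")
cv2.imwrite("pics/v8.png",np.hstack([cv2.resize(a[100:240,200:330],None,fx=3,fy=3),cv2.resize(b[110:250,150:280],None,fx=3,fy=3)]))
E
```

```text
t 32.3 pos [594.8 116.3 124.5] yang 35.5 tilt 0.11 F [ 0.4 -0.1 -1.3] w 0.287 gf 29.5 j7 0.82
shift [ 0.4  0.7 80.5] turn -0.008
```

View pics/v8.png

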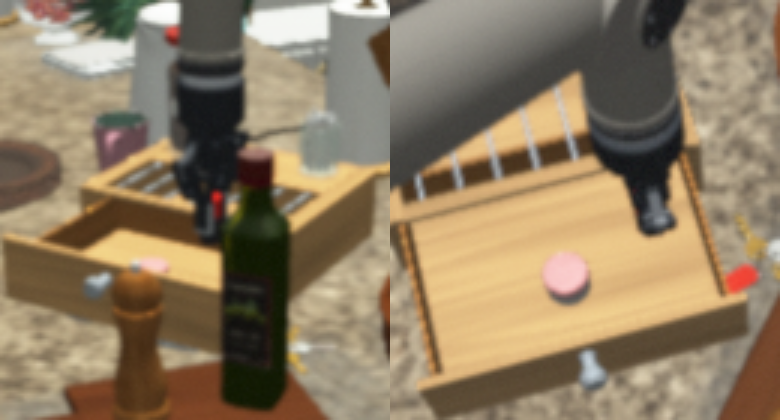

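The drawer is fully visible: the tin is at top crop (566,276) and the pot hangs at the right, clear of the walls. Lower it.

>>> arm_command(moves=[[[0, 0, 15, 0, 1], [0, 0, 25, 0, 1], [0, 0, 20, 0, 1], [0, 0, 10, 0, 1], [0, 0, 5, 0, 1], [0, 0, 2, 0, 1], [0, 0, 1, 0, 1], [0, 0, 0, 0, 1]]])

```text
time: 33.2
tool_pos: [0.5959, 0.1185, 0.0101]
orientation: [0.456, 0.89, 0.001, 0.0]
ft_force: [-0.6, 0.0, -0.4]
grip_width: 0.29
gripper_force: 29.5
```

>>> arm_command(moves=[[[0, 0, 1, 0, 1], [0, 0, 1, 0, 1], [0, 0, 0, 0, 1], [0, 0, 0, 0, 1]]])

```text
time: 33.6
tool_pos: [0.5953, 0.1184, 0.0075]
orientation: [0.456, 0.89, 0.0, 0.0]
ft_force: [-0.6, 0.3, -1.4]
grip_width: 0.288
gripper_force: 29.5
```

Run:
```python
from h import *
b=cv2.imread("pics/t8.png"); c=b[160:230,180:240].astype(int)
m=(c[...,2]>170)&(c[...,2]-c[...,1]>40)&(c[...,0]>c[...,1]-25)
n,l,st,ce=cv2.connectedComponentsWithStats(m.astype(np.uint8))
for i in range(1,n):
    if st[i,4]>15: print(st[i],ce[i]+[180,160],onz("top",[ce[i]+[180,160]],.057)[0]*1000)
print(onz("top",[(217,230.7)],.074)*1000)
```

```text
[ 21  34  15  14 167] [207.97005988 200.65269461] [547.96624227 187.13490261  57.        ]
[[467.33668528 125.96857325  74.        ]]
```

>>> arm_command(moves=[[[0, 0, 1, 0, 1], [0, 0, 0, 0, 1], [0, 0, 0, 0, 1]]])

```text
time: 33.9
tool_pos: [0.5955, 0.1184, 0.0067]
orientation: [0.456, 0.89, 0.0, 0.0]
ft_force: [-0.5, 0.7, 2.9]
grip_width: 0.292
gripper_force: 29.4
```

>>> arm_command(moves=[[[0, 0, 1, 0, 1], [0, 0, 0, 0, 1], [0, 0, 0, 0, 1]]])

```text
time: 34.2
tool_pos: [0.596, 0.1187, 0.0067]
orientation: [0.456, 0.89, 0.001, 0.0]
ft_force: [-2.5, 1.9, 9.0]
grip_width: 0.289
gripper_force: 29.6
```

>>> arm_command(moves=[[[0, 0, -1, 0, 0.6], [0, 0, 0, 0, 0.5], [0, 0, 0, 0, 0.4], [0, 0, 0, 0, 0.4], [0, 0, -10, 0, 0.3], [0, 0, -30, 0, 0.25], [0, 0, -40, 0, 0.25], [0, 0, 0, 0, 0.25]]])

```text
time: 35.0
tool_pos: [0.5997, 0.118, 0.0922]
orientation: [0.457, 0.89, 0.003, 0.004]
ft_force: [0.6, 0.7, 0.5]
grip_width: 0.752
gripper_force: 0.0
```

```bash
python3 go.py 547.5 186.8 32 36
```

```text
t 35.0 pos [599.3 117.9 129.7] yang 35.7 tilt 0.58 F [0.6 0.7 0.5] w 0.752 gf 0.0 j7 0.82
shift [86.6 -2.3 97.3] turn -0.006
```

>>> arm_command(moves=[[[15, 0, 0, 0, 0.25], [28, 0, 0, 0, 0.25], [25, 0, 0, 0, 0.25], [13, 0, 0, 0, 0.25], [4, 0, 0, 0, 0.25], [0, 0, 10, 0, 0.25], [0, 0, 0, 0, 0.25], [0, 0, 0, 0, 0.25]]])

```text
time: 35.8
tool_pos: [0.546, 0.1858, 0.076]
orientation: [0.457, 0.889, -0.001, 0.0]
ft_force: [0.0, -0.6, 0.0]
grip_width: 0.754
gripper_force: 0.0
```

```bash
python3 go.py 547.5 186.8 32 36;  python3 - <<'E'
from h import *
a=grab("scene","s9");b=grab("top","t9")
cv2.imwrite("pics/v9.png",np.hstack([cv2.resize(a[100:240,200:330],None,fx=3,fy=3),cv2.resize(b[110:250,150:280],None,fx=3,fy=3)]))
E
```

```text
t 35.8 pos [546.  185.9 113.5] yang 35.6 tilt 0.07 F [ 0.  -0.6  0. ] w 0.754 gf 0.0 j7 0.70
shift [-0.1  1.9 81.5] turn -0.007
```

View pics/v9.png

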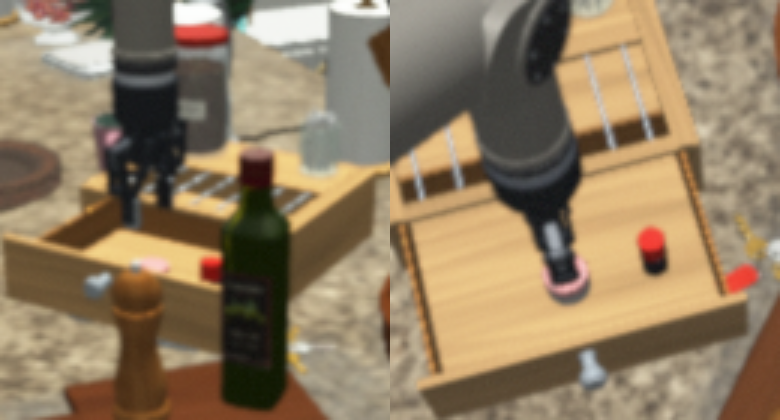

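The pot stands upright in the drawer at crop (652,250), and the gripper is centred over the tin. Descend and grip.

>>> arm_command(moves=[[[0, 1, 15, 0, 0.25], [0, 1, 25, 0, 0.25], [0, 0, 20, 0, 0.25], [0, 0, 12, 0, 0.25], [0, 0, 6, 0, 0.25], [0, 0, 2, 0, 0.25], [0, 0, 0, 0, 0.35], [0, 0, 0, 0, 0.4]]])

```text
time: 36.7
tool_pos: [0.5481, 0.1887, -0.0028]
orientation: [0.456, 0.89, 0.001, 0.0]
ft_force: [-0.2, -0.8, -0.8]
grip_width: 0.601
gripper_force: 0.0
```

>>> arm_command(moves=[[[0, 0, 0, 0, 0.45], [0, 0, 0, 0, 0.6], [0, 0, 0, 0, 1], [0, 0, 0, 0, 1]]], grip_force=35)

```text
time: 37.1
tool_pos: [0.548, 0.189, -0.0027]
orientation: [0.456, 0.89, 0.001, 0.0]
ft_force: [-0.5, -0.4, 6.1]
grip_width: 0.483
gripper_force: 35.1
```

```bash
python3 go.py 567.6 -357 350 36
```

```text
t 37.1 pos [547.9 188.9  34.8] yang 35.7 tilt 0.09 F [-0.5 -0.4  6.1] w 0.483 gf 35.1 j7 0.77
shift [-453.2 -304.5 -315.8] turn -0.005
```

>>> arm_command(moves=[[[0, 0, -5, 0, 1], [0, 0, -15, 0, 1], [0, 0, -30, 0, 1], [0, 0, -45, 0, 1], [0, 0, -50, 0, 1], [0, 0, -50, 0, 1], [0, 0, -50, 0, 1], [0, 0, -45, 0, 1]]])

```text
time: 37.9
tool_pos: [0.5472, 0.1878, 0.2898]
orientation: [0.457, 0.89, 0.001, 0.0]
ft_force: [0.9, 0.5, -0.6]
grip_width: 0.482
gripper_force: 35.5
```

Run:
```python
from h import *
im=cv2.imread("pics/top0.png"); x0,y0=345,215; c=im[y0:310,x0:450]
m=((c.min(2)>150)).astype(np.uint8)*255
m=cv2.morphologyEx(cv2.morphologyEx(m,cv2.MORPH_OPEN,np.ones((3,3))),cv2.MORPH_CLOSE,np.ones((15,15)))
k=max(cv2.findContours(m,0,2)[0],key=cv2.contourArea)
P=onz("top",k.reshape(-1,2)+[x0,y0],.018)[:,:2]*1000
r=cv2.minAreaRect(P.astype(np.float32)); print(r)
g=cv2.resize(c,None,fx=6,fy=6,interpolation=cv2.INTER_CUBIC)
g=cv2.createCLAHE(6,(4,4)).apply(cv2.cvtColor(g,cv2.COLOR_BGR2GRAY)); cv2.imwrite("pics/v10.png",g)
```

```text
((555.140625, -353.1214294433594), (209.81985473632812, 193.99102783203125), 82.29229736328125)
```

View pics/v10.png

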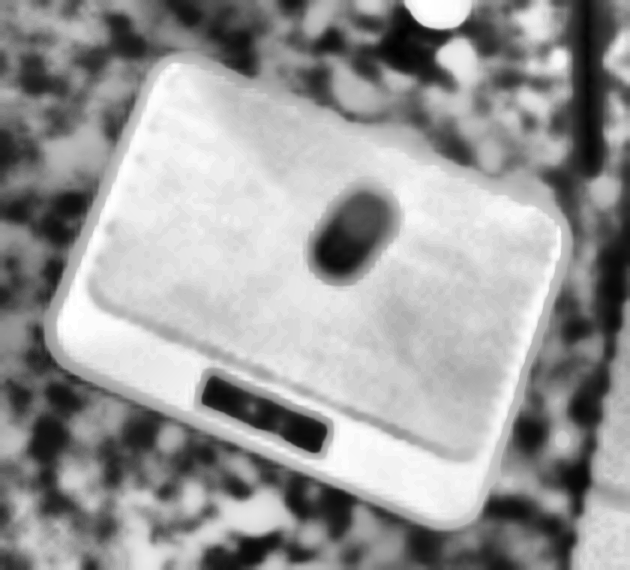

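The enhanced scale crop (6x, offset 345,215) shows the platform corners near (88,300), (475,462), (562,225) and (168,62), and the pot's foot near (340,250).

```bash
python3 - <<'E'
from h import *
def q(p,z): return onz("top",(np.array(p)+.5)/6-.5+[345,215],z)[:,:2]*1000
p=q([[88,300],[475,462],[562,225],[168,62]],.022); print(p.round(1).tolist(),p.mean(0),[np.linalg.norm(p[i]-p[i-1]).round(1) for i in range(4)])
f=(p[0]+p[1])/2; v=p[0]-p[1]; n=np.array([v[1],-v[0]])/np.linalg.norm(v); print("yaw",np.degrees(np.arctan2(n[1],n[0])),"front+65:",f+65*n)
o=q([[45,345],[465,530],[572,225],[165,55]],.015); print("outer",o.mean(0),[np.linalg.norm(o[i]-o[i-1]).round(1) for i in range(4)])
E
python3 go.py 568 -356 350 36
```

```text
[[516.1, -257.2], [497.6, -440.2], [619.5, -456.5], [639.9, -263.5]] [ 568.28293087 -354.34243347] [np.float64(124.0), np.float64(183.9), np.float64(123.0), np.float64(194.1)]
yaw -5.7573447533641415 front+65: [ 571.5330929 -355.204077 ]
outer [ 557.7655597  -353.29173473] [np.float64(155.0), np.float64(200.6), np.float64(156.8), np.float64(202.1)]
t 37.9 pos [547.2 187.8 327.3] yang 35.6 tilt 0.11 F [ 0.9  0.5 -0.6] w 0.482 gf 35.5 j7 0.54
shift [-452.1 -302.7  -23.3] turn -0.006
```

>>> arm_command(moves=[[[-10, -7, -20, 0, 1], [-24, -16, 0, 0, 1], [-33, -22, 0, 0, 1], [-37, -25, 0, 0, 1], [-37, -25, 0, 0, 1], [-37, -25, 0, 0, 1], [-37, -25, 0, 0, 1], [-37, -25, 0, 0, 1]]])

```text
time: 38.7
tool_pos: [0.5556, -0.1172, 0.3072]
orientation: [0.457, 0.89, 0.001, 0.0]
ft_force: [1.1, 0.1, -0.4]
grip_width: 0.484
gripper_force: 35.5
```

>>> arm_command(moves=[[[-37, -25, 0, 0, 1], [-37, -25, 0, 0, 1], [-37, -25, 0, 0, 1], [-34, -22, 0, 0, 1], [-26, -17, 0, 0, 1], [-15, -10, 0, 0, 1], [-8, -5, 0, 0, 1], [0, 0, 0, 0, 1]]])

```text
time: 39.5
tool_pos: [0.5639, -0.3493, 0.3068]
orientation: [0.457, 0.889, -0.0, -0.0]
ft_force: [-0.4, -0.7, -0.1]
grip_width: 0.488
gripper_force: 35.5
```

```bash
python3 go.py 569 -355 60 36
```

```text
t 39.5 pos [ 563.9 -349.3  344.3] yang 35.6 tilt 0.03 F [-0.4 -0.7 -0.1] w 0.488 gf 35.5 j7 1.47
shift [ -7.6   0.9 284.3] turn -0.008
```

>>> arm_command(moves=[[[-4, 0, 25, 0, 1], [-3, 0, 45, 0, 1], [0, 0, 50, 0, 1], [0, 0, 50, 0, 1], [0, 0, 50, 0, 1], [0, 0, 40, 0, 1], [0, 0, 22, 0, 1], [0, 0, 10, 0, 1]]])

```text
time: 40.3
tool_pos: [0.5685, -0.3501, 0.0118]
orientation: [0.455, 0.89, 0.001, -0.002]
ft_force: [-0.3, 0.2, -1.4]
grip_width: 0.481
gripper_force: 35.5
```

>>> arm_command(moves=[[[0, 0, 5, 0, 1], [0, 0, 0, 0, 1], [0, 0, 0, 0, 1]]])

```text
time: 40.6
tool_pos: [0.57, -0.3543, 0.0111]
orientation: [0.456, 0.89, 0.0, 0.001]
ft_force: [0.3, -0.2, -0.5]
grip_width: 0.489
gripper_force: 35.5
```

```bash
python3 go.py 569 -355 30.8 36
```

```text
t 40.6 pos [ 569.9 -354.2   48.6] yang 35.7 tilt 0.16 F [ 0.3 -0.2 -0.5] w 0.489 gf 35.5 j7 1.63
shift [-0.  -1.2 17.8] turn -0.005
```

>>> arm_command(moves=[[[0, -1, 6, 0, 1], [0, 0, 5, 0, 1], [0, 0, 3, 0, 1], [0, 0, 2, 0, 1], [0, 0, 1, 0, 1], [0, 0, 0, 0, 1], [0, 0, 0, 0, 1]]])

```text
time: 41.3
tool_pos: [0.5678, -0.3541, -0.0062]
orientation: [0.456, 0.89, 0.001, -0.0]
ft_force: [-3.1, 2.8, 9.5]
grip_width: 0.487
gripper_force: 36.2
```

>>> arm_command(moves=[[[0, 0, 1, 0, 1], [0, 0, 0, 0, 1], [0, 0, 0, 0, 1]]])

```text
time: 41.6
tool_pos: [0.5679, -0.3541, -0.0062]
orientation: [0.456, 0.89, 0.001, -0.0]
ft_force: [-5.4, 4.8, 13.9]
grip_width: 0.484
gripper_force: 36.6
```

>>> arm_command(moves=[[[0, 0, -1, 0, 0.45], [0, 0, 0, 0, 0.35], [0, 0, 0, 0, 0.2], [0, 0, 0, 0, 0.2], [0, 0, -15, 0, 0.2], [0, 0, -35, 0, 0.2], [0, 0, -45, 0, 0.2], [0, 0, -50, 0, 0.2]]])

```text
time: 42.4
tool_pos: [0.5673, -0.354, 0.1389]
orientation: [0.457, 0.89, -0.0, -0.001]
ft_force: [0.6, -0.5, 0.4]
grip_width: 0.8
gripper_force: 0.0
```

>>> arm_command(moves=[[[0, 0, -50, 0, 0.2], [0, 0, -50, 0, 0.2], [0, 0, -50, 0, 0.2], [0, 0, -20, 0, 0.2], [0, 0, 0, 0, 0.2]]])

```text
time: 42.9
tool_pos: [0.5686, -0.3566, 0.3129]
orientation: [0.457, 0.89, -0.001, 0.004]
ft_force: [0.3, -0.8, -0.4]
grip_width: 0.8
gripper_force: 0.0
```

```bash
python3 go.py 460.5 124.5 340 36;  python3 - <<'E'
from h import *
a=grab("scene","s11");b=grab("top","t11")
cv2.imwrite("pics/v11.png",np.hstack([cv2.resize(a[210:330,270:400],None,fx=3,fy=3),cv2.resize(b[200:320,340:470],None,fx=3,fy=3)]))
c=b[210:310,340:450].astype(int)
m=(c[...,2]>150)&(c[...,2]-c[...,1]>30)&(c[...,0]>c[...,1]-25)
n,l,st,ce=cv2.connectedComponentsWithStats(m.astype(np.uint8))
for i in range(1,n):
    if st[i,4]>15: print(st[i],ce[i]+[340,210],onz("top",[ce[i]+[340,210]],.053)[0]*1000)
E
```

```text
t 42.9 pos [ 568.4 -356.4  350.4] yang 35.7 tilt 0.48 F [ 0.3 -0.8 -0.4] w 0.800 gf 0.0 j7 1.47
shift [452.6 195.4   7.4] turn -0.006
[ 54  38  16  15 182] [401.45604396 254.69230769] [ 566.80701399 -355.13903941   53.        ]
```

View pics/v11.png

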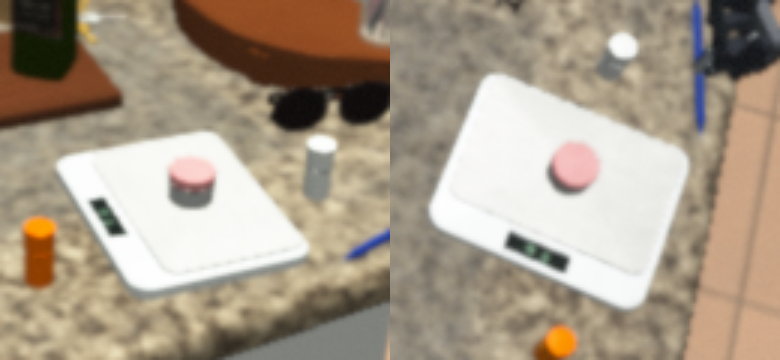

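The tin stands mid-platform (about 567,-355 by colour), and the look-alikes are untouched. That makes 15 pictures viewed, one over the limit of 14, so from here on I work from numbers only. Back to the knob.

>>> arm_command(moves=[[[18, 8, 0, 0, 0.2], [35, 15, 0, 0, 0.2], [43, 19, 0, 0, 0.2], [43, 19, 0, 0, 0.2], [43, 19, 0, 0, 0.2], [43, 19, 0, 0, 0.2], [43, 19, 0, 0, 0.2], [43, 19, 0, 0, 0.2]]])

```text
time: 43.8
tool_pos: [0.4959, -0.0198, 0.3056]
orientation: [0.456, 0.89, -0.001, -0.001]
ft_force: [0.0, 0.4, 0.4]
grip_width: 0.799
gripper_force: 0.0
```

>>> arm_command(moves=[[[43, 18, 0, 0, 0.2], [42, 17, 0, 0, 0.2], [32, 13, 0, 0, 0.2], [18, 7, 0, 0, 0.2], [6, 3, 0, 0.14, 0.3], [0, 0, 10, 0.145, 0.3], [0, 0, 10, 0.145, 0.3], [0, 0, 10, 0.145, 0.3]]])

```text
time: 44.6
tool_pos: [0.4612, 0.1264, 0.2756]
orientation: [0.692, 0.722, -0.001, -0.0]
ft_force: [0.0, 0.4, 0.2]
grip_width: 0.702
gripper_force: 0.0
```

>>> arm_command(moves=[[[0, 0, 20, 0.145, 0.3], [0, 0, 20, 0.145, 0.3], [0, 0, 20, 0.145, 0.3], [0, 0, 20, 0.145, 0.3], [0, 0, 20, 0.145, 0.3], [0, 0, 20, 0.145, 0.3], [0, 0, 10, 0.125, 0.3], [0, 0, 0, 0, 0.3]]])

```text
time: 45.4
tool_pos: [0.4599, 0.1256, 0.1448]
orientation: [0.952, 0.307, -0.003, 0.001]
ft_force: [1.0, -0.2, 0.3]
grip_width: 0.699
gripper_force: 0.0
```

```bash
python3 go.py 460.5 124.8 53 126
python3 - <<'E'
from h import *
b=grab("top","t12"); c=b[215:250,195:240].astype(int)
g=c.min(2); m=(g>120)&(c[...,0]>=c[...,2]-5)
n,l,st,ce=cv2.connectedComponentsWithStats(m.astype(np.uint8))
for i in range(1,n):
    if st[i,4]>8: print(st[i],ce[i]+[195,215],onz("top",[ce[i]+[195,215]],.074)[0]*1000)
E
```

```text
t 45.4 pos [460.1 125.8 182.3] yang -54.3 tilt 0.37 F [ 1.  -0.2  0.3] w 0.699 gf 0.0 j7 -0.91
shift [  0.6   1.  129.3] turn -0.005
[18 12  9 11 63] [216.52380952 232.36507937] [462.53926227 125.40860484  74.        ]
```

>>> arm_command(moves=[[[0, 1, 25, 0, 0.3], [0, 0, 35, 0, 0.3], [0, 0, 30, 0, 0.3], [0, 0, 22, 0, 0.3], [0, 0, 12, 0, 0.3], [0, 0, 5, 0, 0.3], [0, 0, 0, 0, 0.5], [0, 0, 0, 0, 0.65]]])

```text
time: 46.25
tool_pos: [0.4642, 0.126, 0.0194]
orientation: [0.952, 0.307, 0.001, -0.0]
ft_force: [0.2, 0.6, -0.6]
grip_width: 0.371
gripper_force: 0.0
```

>>> arm_command(moves=[[[0, 0, 0, 0, 0.7], [0, 0, 0, 0, 1], [0, 0, 0, 0, 1], [0, 0, 0, 0, 1]]], grip_force=50)

```text
time: 46.65
tool_pos: [0.4634, 0.1274, 0.0196]
orientation: [0.952, 0.307, 0.0, -0.002]
ft_force: [-3.4, 1.2, 6.7]
grip_width: 0.244
gripper_force: 48.3
```

```bash
python3 go.py 579.8 210.6 53 126
```

```text
t 46.6 pos [463.4 127.2  57.1] yang -54.2 tilt 0.19 F [-3.4  1.2  6.7] w 0.244 gf 48.3 j7 -0.72
shift [143.2   1.    4.3] turn -0.004
```

>>> arm_command(moves=[[[3, 0, 0, 0, 1], [7, 0, 0, 0, 1], [12, 0, 0, 0, 1], [17, 0, 0, 0, 1], [20, 0, 0, 0, 1], [20, 0, 0, 0, 1], [20, 0, 0, 0, 1], [17, 0, 0, 0, 1]]])

```text
time: 47.45
tool_pos: [0.558, 0.195, 0.0196]
orientation: [0.952, 0.307, 0.0, -0.001]
ft_force: [-2.9, -0.1, 6.6]
grip_width: 0.242
gripper_force: 48.5
```

>>> arm_command(moves=[[[12, 0, 0, 0, 1], [8, 0, 0, 0, 1], [5, 0, 0, 0, 1], [3, 0, 0, 0, 1], [1, 0, 0, 0, 1], [0, 0, 0, 0, 1]]])

```text
time: 48.05
tool_pos: [0.5813, 0.2116, 0.0196]
orientation: [0.952, 0.307, 0.001, -0.001]
ft_force: [-1.9, 1.7, 4.5]
grip_width: 0.242
gripper_force: 48.8
```

```bash
python3 go.py 582.4 212.5 53 126
```

```text
t 48.0 pos [581.3 211.5  57.1] yang -54.2 tilt 0.12 F [-1.9  1.7  4.5] w 0.242 gf 48.8 j7 -0.81
shift [ 1.5 -0.1  4.1] turn -0.004
```

>>> arm_command(moves=[[[2, 0, 0, 0, 1], [1, 0, 0, 0, 1], [1, 0, 0, 0, 1], [0, 0, 0, 0, 1], [0, 0, 0, 0, 1]]])

```text
time: 48.55
tool_pos: [0.5844, 0.2138, 0.0197]
orientation: [0.952, 0.307, 0.001, -0.001]
ft_force: [-1.6, 0.8, 5.9]
grip_width: 0.243
gripper_force: 48.7
```

>>> arm_command(moves=[[[1, 0, 0, 0, 1], [1, 0, 0, 0, 1], [0, 0, 0, 0, 1], [0, 0, 0, 0, 1]]])

```text
time: 48.95
tool_pos: [0.5848, 0.2141, 0.0196]
orientation: [0.952, 0.307, -0.001, -0.001]
ft_force: [-4.0, -0.0, 7.4]
grip_width: 0.244
gripper_force: 48.5
```

```bash
python3 go.py
```

```text
t 49.0 pos [584.8 214.1  57.1] yang -54.2 tilt 0.14 F [-4.  -0.   7.4] w 0.244 gf 48.5 j7 -0.81
```

>>> arm_command(moves=[[[2, 0, 0, 0, 1], [1, 0, 0, 0, 1], [0, 0, 0, 0, 1], [0, 0, 0, 0, 1], [0, 0, 0, 0, 1]]])

```text
time: 49.45
tool_pos: [0.5845, 0.214, 0.0195]
orientation: [0.952, 0.307, -0.004, -0.001]
ft_force: [-11.1, -3.3, 13.1]
grip_width: 0.243
gripper_force: 48.1
```

```bash
python3 go.py 487 217 200 36
```

```text
t 49.5 pos [584.8 214.   57. ] yang -54.3 tilt 0.46 F [-11.1  -3.3  13.1] w 0.243 gf 48.1 j7 -0.81
shift [ -60.5   78.4 -142.2] turn 1.566
```

The drawer is against its stop, so it is shut. Release, rise, turn, and go to the mill.

>>> arm_command(moves=[[[0, 0, 0, 0, 0.6], [0, 0, 0, 0, 0.4], [0, 0, 0, 0, 0.3], [0, 0, 0, 0, 0.2], [-2, 0, -10, 0, 0.2], [-2, 0, -30, 0, 0.2], [0, 0, -40, 0, 0.2], [0, 0, -40, -0.14, 0.1]]])

```text
time: 50.25
tool_pos: [0.5862, 0.2132, 0.1408]
orientation: [0.927, 0.374, 0.001, 0.001]
ft_force: [0.7, 0.7, -0.7]
grip_width: 0.898
gripper_force: 0.0
```

>>> arm_command(moves=[[[0, 0, -40, -0.145, 0], [0, 0, -40, -0.145, 0], [0, 0, 0, -0.145, 0], [0, 0, 0, -0.145, 0], [0, 0, 0, -0.145, 0], [0, 0, 0, -0.145, 0], [0, 0, 0, -0.145, 0], [0, 0, 0, -0.145, 0]]])

```text
time: 51.05
tool_pos: [0.5866, 0.2131, 0.2203]
orientation: [0.57, 0.822, 0.002, 0.001]
ft_force: [-0.8, -0.1, -0.0]
grip_width: 1.001
gripper_force: 0.0
```

>>> arm_command(moves=[[[0, 0, 0, -0.145, 0], [0, 0, 0, -0.125, 0], [0, 0, 0, 0, 0]]])

```text
time: 51.35
tool_pos: [0.5864, 0.213, 0.2202]
orientation: [0.457, 0.89, 0.002, 0.001]
ft_force: [-0.1, 0.4, 0.7]
grip_width: 1.002
gripper_force: 0.0
```

```bash
python3 go.py 435.3 -66.7 250 36
```

```text
t 51.4 pos [586.3 213.  257.7] yang 35.6 tilt 0.24 F [-0.1  0.4  0.7] w 1.002 gf 0.0 j7 0.43
shift [-137.5 -286.6    6.6] turn -0.006
```

>>> arm_command(moves=[[[-8, -16, 0, 0, 0], [-17, -36, 0, 0, 0], [-21, -44, 0, 0, 0], [-21, -44, 0, 0, 0], [-21, -44, 0, 0, 0], [-21, -44, 0, 0, 0], [-18, -37, 0, 0, 0], [-10, -20, 0, 0, 0]]])

```text
time: 52.15
tool_pos: [0.4323, -0.0679, 0.2189]
orientation: [0.46, 0.888, 0.001, 0.0]
ft_force: [0.0, -0.0, 0.5]
grip_width: 1.001
gripper_force: 0.0
```

>>> arm_command(moves=[[[0, 0, 0, 0, 0], [0, 0, 10, 0, 0], [0, 0, 0, 0, 0]]])

```text
time: 52.45
tool_pos: [0.4335, -0.0627, 0.2073]
orientation: [0.456, 0.89, -0.001, -0.001]
ft_force: [-0.0, 0.4, -0.3]
grip_width: 0.999
gripper_force: 0.0
```

```bash
python3 go.py 435.3 -66.7 137.4 36
```

```text
t 52.5 pos [433.5 -62.6 244.8] yang 35.8 tilt 0.09 F [-0.   0.4 -0.3] w 0.999 gf 0.0 j7 0.66
shift [ -4.4  -0.8 107.4] turn -0.004
```

>>> arm_command(moves=[[[-4, -1, 20, 0, 0], [0, 0, 35, 0, 0], [0, 0, 28, 0, 0], [0, 0, 16, 0, 0], [0, 0, 8, 0, 0], [0, 0, 0, 0, 0.2], [0, 0, 0, 0, 0.3], [0, 0, 0, 0, 0.35]]])

```text
time: 53.25
tool_pos: [0.4361, -0.0678, 0.1023]
orientation: [0.456, 0.89, 0.001, 0.001]
ft_force: [-0.4, -0.2, 0.3]
grip_width: 0.656
gripper_force: 0.0
```

>>> arm_command(moves=[[[0, 0, 0, 0, 0.4], [0, 0, 0, 0, 0.6], [0, 0, 0, 0, 1], [0, 0, 0, 0, 1], [0, 0, 0, 0, 1]]], grip_force=50)

```text
time: 53.75
tool_pos: [0.4359, -0.0683, 0.1026]
orientation: [0.456, 0.89, 0.001, 0.001]
ft_force: [-1.5, -0.7, 7.5]
grip_width: 0.545
gripper_force: 50.4
```

```bash
python3 go.py 486.5 217.5 185 36
```

```text
t 53.8 pos [435.8 -68.4 140.1] yang 35.7 tilt 0.11 F [-1.5 -0.7  7.5] w 0.545 gf 50.4 j7 0.88
shift [201.5 209.1 -44.6] turn -0.005
```

>>> arm_command(moves=[[[0, 0, -5, 0, 1], [0, 0, -12, 0, 1], [0, 0, -20, 0, 1], [0, 0, -15, 0, 1], [6, 6, -6, 0, 1], [14, 14, 0, 0, 1], [22, 23, 0, 0, 1], [27, 28, 0, 0, 1]]])

```text
time: 54.55
tool_pos: [0.4526, 0.0293, 0.1605]
orientation: [0.458, 0.889, 0.001, 0.0]
ft_force: [1.8, -0.1, -1.4]
grip_width: 0.548
gripper_force: 51.6
```

>>> arm_command(moves=[[[29, 30, 0, 0, 1], [29, 30, 0, 0, 1], [27, 28, 0, 0, 1], [22, 23, 0, 0, 1], [14, 15, 0, 0, 1], [7, 7, 0, 0, 1], [2, 3, 0, 0, 1], [0, 0, 0, 0, 1]]])

```text
time: 55.35
tool_pos: [0.4871, 0.213, 0.1596]
orientation: [0.457, 0.889, -0.0, 0.0]
ft_force: [0.3, 0.5, 0.1]
grip_width: 0.547
gripper_force: 51.6
```

```bash
python3 go.py 488 216 126 36
python3 - <<'E'
from h import *
a=grab("scene","s13");b=grab("top","t13")
s=manip.get_state()["tool_pos"]
# steel knob of the mill in the scene view is hidden by the gripper; check bottle cap on the board
for n,im,P in(("scene",a,[.555,-.085,.285]),("top",b,[.555,-.085,.285])):
    q=proj(n,[P])[0]; x,y=q.astype(int); c=im[y-12:y+13,x-12:x+13].astype(int)
    m=(c[...,2]>c[...,1]+25); yy,xx=np.nonzero(m); print(n,q,xx.mean()+x-12,yy.min()+y-12,yy.max()+y-12,m.sum())
E
```

```text
t 55.4 pos [487.1 213.  197.1] yang 35.6 tilt 0.03 F [0.3 0.5 0.1] w 0.547 gf 51.6 j7 0.32
shift [ 1.9  2.5 71.1] turn -0.007
scene [286.06344143 150.14228529] 286.0771704180064 147 162 311
top [308.50366752 188.98642767] 307.87373737373736 176 200 198
```

>>> arm_command(moves=[[[1, 1, 12, 0, 1], [1, 1, 20, 0, 1], [0, 0, 16, 0, 1], [0, 0, 10, 0, 1], [0, 0, 5, 0, 1], [0, 0, 2, 0, 1], [0, 0, 0, 0, 1], [0, 0, 0, 0, 1]]])

```text
time: 56.25
tool_pos: [0.488, 0.2173, 0.095]
orientation: [0.456, 0.89, 0.001, 0.0]
ft_force: [0.3, -0.7, -0.8]
grip_width: 0.544
gripper_force: 51.6
```

```bash
python3 go.py 488 216 126 36
python3 - <<'E'
from h import *
b=grab("top","t14"); c=b.astype(int)
x0,y0=165,195
c=c[y0:245,x0:222]
m=((c[...,0]>c[...,2]+2)&(c.min(2)>130)).astype(np.uint8)
w=((c[...,2]>c[...,0]+25)&(c[...,2]<140)).astype(np.uint8)
for i in range(0,50,2): print(''.join('#' if m[i,j] else ('w' if w[i,j] else '.') for j in range(57)))
E
```

```text
t 56.2 pos [488.  217.3 132.5] yang 35.7 tilt 0.08 F [ 0.3 -0.7 -0.8] w 0.544 gf 51.6 j7 0.38
shift [-1.1 -0.7  6.5] turn -0.005
wwwwww.................www.......wwwwww...........www....
wwwwwww................wwww........www..................w
wwww.www................wwwww............................
......www.......#.......wwwww...................wwwww....
....wwwwwww.....#.......wwwwww.....www............wwwww..
wwwwwww...ww.....#......wwwwwww..wwwwwww.............####
..www......ww...###......wwwwwwwww................#######
...w........w............wwwwwww..................#######
..ww......................wwwwwww.................#######
www........................wwwwwww..##.............######
...............w........wwwwwwwwwww.####............#####
..................wwwwwwwwwwwwwwwwww.####............####
.................wwwwwwwwwwwwwwwwwwww.####............###
...............#..wwwwwwwwwwwwwwwwwwww.###.............##
.www..........####.wwwwwwwwwwwwwwwwwww.####.............#
ww............####.wwwwwwwwwwwwwwwwwww.###...............
ww............#####.wwwwwwwwwwwwwwwww.####...............
..ww......w....#####.wwwwwwwwwwwwww..####................
................######.wwwwwwwww...#####.................
..................########....########.....w.............
......www..........#################.....................
......www.........www.....###............................
......w.............ww.............www...................
...w................www....................www...www.....
...................wwwww..................wwww...........
```

The foot is centred over the round coaster, with rim showing equally on the left, right and front. Set it down.

>>> arm_command(moves=[[[0, 0, 3, 0, 1], [0, 0, 2, 0, 1], [0, 0, 1, 0, 1], [0, 0, 0, 0, 1], [0, 0, 0, 0, 1]]])

```text
time: 56.8
tool_pos: [0.4876, 0.2171, 0.0887]
orientation: [0.456, 0.89, 0.0, 0.0]
ft_force: [-0.6, -0.6, 4.0]
grip_width: 0.547
gripper_force: 52.0
```

>>> arm_command(moves=[[[0, 0, 1, 0, 1], [0, 0, 0, 0, 1], [0, 0, 0, 0, 1]]])

```text
time: 57.1
tool_pos: [0.4878, 0.2171, 0.0887]
orientation: [0.456, 0.89, 0.0, -0.0]
ft_force: [-2.6, -2.5, 9.0]
grip_width: 0.548
gripper_force: 52.5
```

>>> arm_command(moves=[[[0, 0, -1, 0, 0.4], [0, 0, 0, 0, 0.3], [0, 0, 0, 0, 0.1], [0, 0, 0, 0, 0], [0, 0, -15, 0, 0], [0, 0, -40, 0, 0], [0, 0, -50, 0, 0], [0, 0, -50, 0, 0]]])

```text
time: 57.9
tool_pos: [0.4872, 0.2165, 0.2459]
orientation: [0.457, 0.89, -0.0, 0.0]
ft_force: [1.1, 1.4, 0.4]
grip_width: 0.997
gripper_force: 0.0
```

>>> arm_command(moves=[[[0, 0, -45, 0, 0], [-15, -6, -15, 0, 0], [-35, -14, 0, 0, 0], [-44, -18, 0, 0, 0], [-44, -18, 0, 0, 0], [-44, -18, 0, 0, 0], [-44, -18, 0, 0, 0], [-35, -15, 0, 0, 0]]])

```text
time: 58.7
tool_pos: [0.5529, -0.0608, 0.3048]
orientation: [0.457, 0.889, 0.0, 0.001]
ft_force: [1.1, 0.1, -0.1]
grip_width: 0.999
gripper_force: 0.0
```

>>> arm_command(moves=[[[-20, -9, 0, 0, 0], [-8, -4, 0, 0, 0], [0, 0, 0, 0, 0], [0, 0, 0, 0, 0]]])

```text
time: 59.1
tool_pos: [0.5587, -0.0858, 0.3036]
orientation: [0.455, 0.89, 0.001, -0.0]
ft_force: [0.4, -0.4, 0.5]
grip_width: 1.001
gripper_force: 0.0
```

```bash
python3 go.py 555.8 -84.6 262.3 36
python3 - <<'E'
from h import *
b=grab("scene","s15")
print(proj("scene",[[.487,.217,.174]]))
c=b[145:175,218:242].astype(int); 
for i in range(30): print(145+i,''.join('#' if c[i,j,2]>c[i,j,0]+35 else '.' for j in range(24)))
E
```

```text
t 59.1 pos [558.7 -85.9 341.1] yang 35.8 tilt 0.08 F [ 0.4 -0.4  0.5] w 1.001 gf 0.0 j7 0.91
shift [ 2.7 -1.6 78.8] turn -0.003
[[229.81962803 156.18764788]]
145 #############....#####..
146 ##############...####...
147 ##############....##....
148 ##############....#.....
149 ##############..........
150 ##############..........
151 ##############..........
152 ###############........#
153 ###############.......##
154 #.#############.....####
155 ..#############...######
156 ...########.############
157 ..########...###########
158 ..########...###########
159 ..#########.############
160 ..#####################.
161 .#####################..
162 ########################
163 ########################
164 ########################
165 ########################
166 ########################
167 ########################
168 ########################
169 ########################
170 ########################
171 ########################
172 ########################
173 ########################
174 ########################
```

The mill's steel knob is at scene (229.5,157), where predicted, so the mill is upright in its coaster. Now the bottle.

>>> arm_command(moves=[[[3, -1, 20, 0, 0], [0, 0, 28, 0, 0], [0, 0, 18, 0, 0], [0, 0, 9, 0, 0], [0, 0, 4, 0, 0], [0, 0, 0, 0, 0.4], [0, 0, 0, 0, 0.5], [0, 0, 0, 0, 0.55]]], grip_force=70)

```text
time: 59.95
tool_pos: [0.5567, -0.0859, 0.2253]
orientation: [0.456, 0.89, 0.0, 0.001]
ft_force: [-0.5, 1.0, 0.6]
grip_width: 0.513
gripper_force: 0.0
```

>>> arm_command(moves=[[[0, 0, 0, 0, 0.6], [0, 0, 0, 0, 1], [0, 0, 0, 0, 1], [0, 0, 0, 0, 1]]], grip_force=70)

```text
time: 60.35
tool_pos: [0.5565, -0.0863, 0.2257]
orientation: [0.456, 0.89, 0.0, 0.001]
ft_force: [-2.5, -1.2, 5.1]
grip_width: 0.381
gripper_force: 67.6
```

>>> arm_command(moves=[[[0, 0, -4, 0, 1], [0, 0, -6, 0, 1], [0, 0, -10, 0, 1], [0, 0, -15, 0, 1], [0, 0, -15, 0, 1], [0, 0, -8, 0, 1], [0, 0, -2, 0, 1], [0, 0, 0, 0, 1]]])

```text
time: 61.15
tool_pos: [0.5561, -0.0858, 0.2847]
orientation: [0.456, 0.89, 0.0, 0.0]
ft_force: [-0.8, 0.5, -6.8]
grip_width: 0.382
gripper_force: 67.6
```

```bash
python3 go.py 553.5 120 318 36
```

```text
t 61.1 pos [556.1 -85.8 322.2] yang 35.7 tilt 0.04 F [-0.8  0.5 -6.8] w 0.382 gf 67.6 j7 0.91
shift [168.  118.8   4.3] turn -0.005
```

>>> arm_command(moves=[[[8, 6, 0, 0, 1], [16, 11, 0, 0, 1], [22, 16, 0, 0, 1], [25, 18, 0, 0, 1], [25, 18, 0, 0, 1], [25, 18, 0, 0, 1], [21, 15, 0, 0, 1], [13, 9, 0, 0, 1]]])

```text
time: 61.95
tool_pos: [0.5548, 0.1092, 0.2834]
orientation: [0.454, 0.891, 0.0, -0.001]
ft_force: [-0.2, 0.5, -6.0]
grip_width: 0.381
gripper_force: 66.9
```

>>> arm_command(moves=[[[8, 5, 0, 0, 1], [4, 2, 0, 0, 1], [0, 0, 0, 0, 1], [0, 0, 10, 0, 1], [0, 0, 15, 0, 1], [0, 0, 12, 0, 1], [0, 0, 5, 0, 1], [0, 0, 0, 0, 1]]])

```text
time: 62.75
tool_pos: [0.5534, 0.1184, 0.2408]
orientation: [0.457, 0.89, -0.001, -0.001]
ft_force: [-0.0, -1.1, -8.5]
grip_width: 0.376
gripper_force: 67.7
```

>>> arm_command(moves=[[[0, 0, 8, 0, 1], [0, 0, 4, 0, 1], [0, 0, 0, 0, 1], [0, 0, 0, 0, 1]]])

```text
time: 63.15
tool_pos: [0.5545, 0.1189, 0.2305]
orientation: [0.456, 0.89, 0.0, 0.0]
ft_force: [0.7, 0.3, -6.8]
grip_width: 0.376
gripper_force: 67.7
```

```bash
python3 go.py 553 119 249.2 36
python3 - <<'E'
from h import *
b=grab("top","t16"); x0,y0=200,180
c=b[y0:240,x0:265].astype(int)
m=((c[...,0]>c[...,2]+2)&(c.min(2)>130)).astype(np.uint8)
w=(c.max(2)<70)
for i in range(0,60,2): print(''.join('#' if m[i,j] else ('o' if w[i,j] else '.') for j in range(65)))
E
```

```text
t 63.1 pos [554.5 118.8 268. ] yang 35.7 tilt 0.02 F [ 0.7  0.3 -6.8] w 0.376 gf 67.7 j7 0.56
shift [ 1.  -1.1 18.8] turn -0.005
.####.......ooooooooooo..ooooooooooooooo.........................
.#####.......ooooooooo...oooooooooooooo..........................
..#####......ooooooooo...ooooooooooooooo.........................
.#######......oooooooo...ooooooooooooooo.........................
..##...........ooooooo...oooooooooooooooo........................
...............oooooooooooooooooooooooooo........................
................ooooooooooooooooooooooooo........................
................ooooooooooooooooooooooooo........................
.................ooooooooooooooooooooooooo.......................
.................ooooooooooooooooooooooooo.......................
..................oooooooooooooooooooooooo.......................
..................oooooooooooooooooooooooo.......................
...................oooooooooooooooooooooooo.#....................
.................##.ooooooooooooooooooooooo.##...................
...............#####ooooooooooooooooooooooo.###
[... 308 characters left out ...]
oooooooooooo..#############.............
....###............######.ooooooo..##################............
....###.............#######...####################...............
....####.............########################....................
....###...............###################........................
...###.................#############.............................
..###...................#######..................................
####.....................#.......................................
##...............................................................
.................................................................
.................................................................
```

The foot is centred between the sides of the square coaster, still about 19 mm up. Lower it.

>>> arm_command(moves=[[[0, -1, 6, 0, 1], [0, 0, 6, 0, 1], [0, 0, 4, 0, 1], [0, 0, 1, 0, 1], [0, 0, 0, 0, 1], [0, 0, 0, 0, 1]]])

```text
time: 63.8
tool_pos: [0.5538, 0.1181, 0.2136]
orientation: [0.456, 0.89, 0.0, 0.0]
ft_force: [0.1, -0.2, -6.7]
grip_width: 0.38
gripper_force: 67.7
```

>>> arm_command(moves=[[[0, 0, 1, 0, 1], [0, 0, 1, 0, 1], [0, 0, 0, 0, 1], [0, 0, 0, 0, 1]]])

```text
time: 64.2
tool_pos: [0.554, 0.118, 0.2119]
orientation: [0.456, 0.89, 0.0, 0.0]
ft_force: [-1.2, -0.8, -4.1]
grip_width: 0.373
gripper_force: 68.4
```

>>> arm_command(moves=[[[0, 0, 1, 0, 1], [0, 0, 0, 0, 1], [0, 0, 0, 0, 1]]])

```text
time: 64.5
tool_pos: [0.5546, 0.1179, 0.2118]
orientation: [0.456, 0.89, 0.001, 0.001]
ft_force: [-1.3, -1.0, 5.2]
grip_width: 0.374
gripper_force: 70.3
```

>>> arm_command(moves=[[[0, 0, 0, 0, 0.5], [0, 0, 0, 0, 0.4], [0, 0, 0, 0, 0.2], [0, 0, 0, 0, 0], [0, 0, -15, 0, 0], [0, 0, -35, 0, 0], [0, 0, -45, 0, 0], [0, 0, -10, 0, 0]]])

```text
time: 65.3
tool_pos: [0.5566, 0.1179, 0.3216]
orientation: [0.457, 0.89, 0.003, 0.003]
ft_force: [-0.0, 0.2, 0.6]
grip_width: 1.0
gripper_force: 0.0
```

>>> arm_command(moves=[[[-20, -10, 0, 0, 0], [-42, -20, 0, 0, 0], [-42, -20, 0, 0, 0], [-42, -20, 0, 0, 0], [-42, -20, 0, 0, 0], [-30, -15, 0, 0, 0], [0, 0, 0, 0, 0], [0, 0, 0, 0, 0]]])

```text
time: 66.1
tool_pos: [0.5954, -0.1209, 0.3157]
orientation: [0.457, 0.889, 0.0, 0.0]
ft_force: [-0.1, 0.4, 0.4]
grip_width: 0.999
gripper_force: 0.0
```

```bash
python3 go.py
python3 - <<'E'
from h import *
b=grab("top","t17"); a=grab("scene","s17")
def blob(im,box,f,k):
    x0,y0,x1,y1=box; c=im[y0:y1,x0:x1].astype(int); m=f(c[...,0],c[...,1],c[...,2]).astype(np.uint8)
    n,l,st,ce=cv2.connectedComponentsWithStats(m)
    for i in range(1,n):
        if st[i,4]>8: print(k,st[i]+[x0,y0,0,0,0],(ce[i]+[x0,y0]).round(1))
print("pred cap scene/top",proj("scene",[[.553,.119,.271]]),proj("top",[[.553,.119,.271]]),"mill",proj("top",[[.487,.217,.174]]))
blob(a,(245,125,275,150),lambda B,G,R:(R>G+25)&(R<150)&(abs(B-G)<25),"cap scene")
blob(b,(210,150,240,185),lambda B,G,R:(R>G+20)&(R<170)&(abs(B-G)<30),"cap top")
blob(b,(195,175,215,200),lambda B,G,R:(np.minimum(np.minimum(B,G),R)>110)&(B>=R-5),"knob top")
P=onz("top",[(204.6,185.2)],.074); print(P*1000)
x0,y0=165,170; c=b[y0:245,x0:265].astype(int)
m=((c[...,0]>c[...,2]+2)&(c.min(2)>130)); w=(c.max(2)<70); v=(c[...,2]>c[...,0]+25)&(c[...,2]<140)
for i in range(0,75,2): print(''.join('#' if m[i,j] else 'o' if w[i,j] else 'w' if v[i,j] else '.' for j in range(100)))
E
```

```text
t 66.1 pos [ 595.4 -120.9  353.2] yang 35.6 tilt 0.03 F [-0.1  0.4  0.4] w 0.999 gf 0.0 j7 1.00
pred cap scene/top [[258.077663   134.66017665]] [[223.82296419 167.29839292]] mill [[181.48961428 197.6760459 ]]
cap scene [253 135  10  10  77] [257.6 139.8]
cap scene [245 144   3   6  16] [246.  146.4]
[[581.93119309 208.76140035  74.        ]]
....................oooooooooo...................................................................w..
......................oooooooo....oooo.........................................................ww...
........................ooooo.....oooooo....................................................w.......
..........................oooooooooooooooo................................................w.........
............................oooooooooooooooo........................................................
..............................ooooooooooooooo.........................................w.............
................................ooooooooooooooo....................................w.........wwww...
.................................ooooooooooooooo
[... 2382 characters left out ...]
...................wwwwwwww..####.....................#.......................................
.....................######...#######.......................w.......................................
......................############..........................www.....................................
................w...ww..............ww.......................w.....................................w
.....................w............................w...............................................ww
.........w..........www.....................w......w.......................w.....................www
......w...........wwwwwwwww............................................www......................wwww
```

The bottle cap is at scene (257.6,135), as predicted, so it is upright, and it went down to the coaster floor height. For a last drawer check, I'll compare the knob and front patches after closing with the start picture.

Run:
```python
from h import *
r=cv2.imread("pics/t4.png").astype(int)
for n in("t14","t16","t17"):
    i=cv2.imread(f"pics/{n}.png").astype(int)
    for k,(x,y) in{"knob":(204,185),"frontL":(160,190),"frontM":(182,184),"frontR":(245,165)}.items():
        s=(slice(y-6,y+7),slice(x-6,x+7)); print(n,k,abs(r[s]-i[s]).mean().round(1),end="; ")
    print()
```

```text
t14 knob 13.4; t14 frontL 32.5; t14 frontM 67.6; t14 frontR 13.4; 
t16 knob 14.5; t16 frontL 23.1; t16 frontM 10.1; t16 frontR 13.3; 
t17 knob 69.1; t17 frontL 84.5; t17 frontM 68.5; t17 frontR 33.2;
```

Run:
```python
from h import *
r=cv2.imread("pics/t4.png")
for n in("t14","t16"):
    i=cv2.imread(f"pics/{n}.png")
    for (x,y) in((204,186),(245,165)):
        q=cv2.matchTemplate(cv2.resize(i[y-16:y+17,x-16:x+17],None,fx=4,fy=4),cv2.resize(r[y-8:y+9,x-8:x+9],None,fx=4,fy=4),cv2.TM_CCOEFF_NORMED)
        _,v,_,p=cv2.minMaxLoc(q); print(n,(x,y),round(v,3),(np.array(p)/4-8))
```

```text
t14 (204, 186) 0.995 [-0.25 -1.  ]
t14 (245, 165) 0.969 [-0.25 -0.75]
t16 (204, 186) 0.993 [-0.25 -1.  ]
t16 (245, 165) 0.969 [-0.25 -0.75]
```

The knob is about 2 mm further in than at the start, so the drawer is fully shut. Handing in.

```bash
python3 -c "
from h import *
print(close_job())"
```

```text
the job is handed in; nothing more can be done
None
```

The job is handed in at about 66 s: the tin is in the middle of the scale, the pot stands in the fully shut drawer, and the mill and bottle are back in their coasters, nothing tipped; I viewed 15 pictures, one over the limit of 14.

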